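# Pry the snap cover off a control box and press its reset plunger

## Task

Lift the flat pry bar out of its rack, lay it flat on the table and take it again across its flat width; lever the snap-in cover of the control box up with the bar's tip in the notch, not by pulling the cover with the gripper, so that its front end pops free. Put the bar back flat on the table, lift the loose cover off and lay it flat on the table, then press the reset plunger under it right down to its stop for a moment and let it go. Leave the sanding block, the wax bar and the tape roll where they are.

Things in the scene. Friction and masses are not known exactly. Their poses are not given: they have to be found in the camera images.
- control_box: Grey metal box fixed to the table, 123 (x) x 104 (y) x 72 high, its pry notch in the front (-x) wall, facing roughly the robot. Origin: centre of the underside, x from notch to back, z up. The cover sits in a 102 x 62 pocket in its top, on ledges 65 high. Side walls 21 wide, front and back walls 10. Under the cover is a well 97 x 52 with its floor 42 high, holding the plunger.
- notch (a point): Mouth of the notch, in the front wall's outer face, 61 high; axes as the box. Notch 36 wide, open at the top. Fulcrum: rounded sill 5 behind the mouth, top 57 high. Cover's front edge 11.5 behind the mouth, its underside 65 high: an 8 high slot, free for 55 behind the mouth. The bar's tip put in 48 past the mouth, then the bar pitched 14 to 17 degrees over the sill, handle down, pops the cover.
- cover: Dark snap-in plate, 100 (x) x 60 (y) x 10, 80 g, ribs on top. Origin: centre of the underside, axes as the box when seated; seated its top stands 3 above the 72 high rim. A spring catch in the front wall holds its front end, about 14 N up. Pried past it, that end rests on the catch, 6 up: take it across the 60 about 30 from the centre, where its sides stand 8 above the rim, and lift.
- cover_front (a point): Middle of the lower front edge of the cover, 50 mm from its origin along -x. It stands 65 above the table when seated and about 71 when popped free.
- plunger (a joint): Travel of the reset plunger, m: 0 up, 0.008 at its stop; a spring pushes it back up (2 N at the start, 8 N at the stop).
- plunger_top (a point): Centre of the top face of the plunger's round metal head, 28 across; 57 mm above the table when up, 49 at the stop; 12 mm behind the box's origin in the box's x. Axes as the box. Shut fingertips can press it.
- rack: Low plywood rack fixed to the table, 150 (x) x 60 (y), base 8 thick, two pairs of cleats up to 26 high at x = -64 and +50 mm, each 12 long. The bar stands on edge between them along the rack's x, tip to +x; lift it straight up. Origin: centre of the underside.
- pry_bar: Flat bar 160 long, 120 g. Origin: centre; x to the tip, y across the width, z through the thickness; faces alike. Dark handle x -80 to +15, 30 wide, 18 thick, edges half-round: it falls flat if let go leaning; steel blade 26 wide, 5 thick, last 12 mm 3.4. Starts on edge in the rack (y vertical, origin 23 high), free to grip over its thickness x -50 to +35. Flat: origin 9 high.
- bar_tip (a point): Middle of the end of the blade of the pry bar, 80 mm from its origin along +x.
- sanding_block_1: Bystander: brown sanding block, 64 x 100 x 28, loose. Origin under its centre.
- wax_bar_1: Bystander: green wax bar, 37 x 76 x 14, loose. Origin under its centre.
- tape_roll: Bystander: roll of masking tape lying flat, 104 across, 25 high, loose. Origin under its centre.

How it is judged (in metres and radians):
On the way, in this order (a step that is already met when the one before it is completed fails the run):
1. the bar is out of the rack, flat on the table and let go ((angle between pry_bar's own z axis and vertical below 0.12 rad or angle between pry_bar's own z axis and vertical above 3.02 rad) and height (world z) of pry_bar below 0.0125 m and contact force between the fingers and pry_bar below 0.1 N and linear speed of pry_bar below 0.03 m/s), for 0.1 s.
2. the cover's front end is levered up at least 5 mm with the bar's tip in the notch and the fingers off the cover (z of cover_front in the frame of control_box above 0.07 m and x of bar_tip in the frame of notch above 0.012 m and distance between bar_tip and notch below 0.07 m and contact force between the fingers and cover below 0.5 N), for 0.1 s.
3. the bar lies flat on the table again, let go (all of step 1), for 0.1 s.
4. the cover lies flat on the table beside the box, let go ((angle between cover's own z axis and vertical below 0.1 rad or angle between cover's own z axis and vertical above 3.04 rad) and height (world z) of cover below 0.014 m and horizontal distance between cover and control_box above 0.07 m and contact force between the fingers and cover below 0.1 N and linear speed of cover below 0.03 m/s), for 0.1 s.
5. the plunger is pressed down to its stop (value of joint plunger above 0.007 m), for 0.2 s.
At the end, for the whole second after the job is handed in: The pry bar and the cover each lie flat on the table (within about 0.1 rad), let go and at rest, the cover's centre more than 70 mm from the box's centre, and the plunger, pressed at least 7 of its 8 mm for 0.2 s, is let up again (under 2 mm) (all of step 3 and all of step 4 and value of joint plunger below 0.002 m); the robot touches nothing.
It fails at once if the gripper handles the cover while it is still snapped in (contact force between the fingers and cover above 2 N and z of cover_front in the frame of control_box between 0.06 and 0.0685 m and horizontal distance between cover and control_box below 0.01 m).
It fails at once if a bystander is shifted more than 30 mm (distance of sanding_block_1 from where it was at the start of the episode above 0.03 m).
It fails at once if a bystander is shifted more than 30 mm (distance of wax_bar_1 from where it was at the start of the episode above 0.03 m).
It fails at once if a bystander is shifted more than 30 mm (distance of tape_roll from where it was at the start of the episode above 0.03 m).
It also fails if it takes over 72 s, if anything falls off the work surface, if the arm or the gripper's body presses on something with over 40 N, if the wrist force passes 120 N, or if a joint passes its speed limit or range.

## Robot

A 6-joint arm with a two-finger parallel gripper is mounted at the origin on the work surface; the furniture and walls round the work are solid. World frame = base frame: x ahead of the robot, y to its left, z up, the work surface at z = 0. Lengths are in mm, angles in rad, forces in N, time in s.
With the tool pointing down it reaches from about 350 to 950 mm from the base axis. Payload 17.4 kg.
Tool frame: the origin (TCP) lies between the finger pads; the fingertips stand 8 mm ahead of it and the grasp point (between the pads) lies 11 mm behind it; y points along the fingers, x is the direction in which the jaws open and shut, and the axes are right-handed (so a half turn about y gives the same grasp; the last joint's range is limited). The gripper opens to 93 mm and grips with 3 to 60 N. Pads are 15 mm wide; open, the fingers measure 128 mm over their backs; the gripper's body (75 mm by 188 mm) begins 65 mm behind the grasp point.
Start: joints at [-1.299, 0.116, 1.442, -0, 1.584, -0.038], TCP at [205.777, -642.875, 226.646] pointing down, gripper open.
Joint ranges: [-2.83, 2.83], [-0.83, 2.19], [0.07, 2.5], [-1.14, 4.28], [0.01, 3], [-2.97, 2.97]. Speed limits (rad/s): [1.89, 1.89, 2.22, 3.14, 3.14, 3.14].

## Interface

Orientations are given as a unit quaternion [w, x, y, z].
In Python, from rig import bot gives the robot as it stands.
- The arm moves only by the shell command python3 -m inch 'ROWS'. ROWS is JSON, a list of rows, each a list of 7 numbers: the shift along the tool's x, y, z in m, then the turn, a rotation vector about the tool's x, y, z in rad, then the opening, from 0 (shut) to 1 (fully open). In form: [[tx, ty, tz, rx, ry, rz, grip], ...]. A call has 1 to 5 rows; each row shifts and turns the commanded pose from where the row before left it, along the tool's axes as they then stand; what a row does not reach is not made up. A row lasts 1/12 s, in which the tool goes at most 41.7 mm and 7.16 degrees, less where a joint would pass 70% of its speed; a pose out of reach is approached as far as the arm can. A call is refused whole if a number of a shift passes 0.0417 or a number of a turn 0.125, either way. A call with a gripper value outside its range is refused whole. The fingers move at their own pace and stop on an object; the grip force is fixed at half the most. Time passes only in rows, so rows that do not move let the fingers close. It gives the time, the measured TCP pose, the force and the opening at its end, in the units of the state.
- bot.read_state(): the state, without advancing time (a new reading comes with each control period).
- bot.snapshot(name): name is "side" or "top" or "wrist"; returns a dict with "color" (400x640x3 uint8, red, green, blue), "range_z" (400x640 float32, mm along the optical axis (not along the pixel's ray), 0 where there is no reading), "mtx" (3x3 intrinsics, pixels), "dist" ([k1, k2, p1, p2, k3] as OpenCV has them; the pictures are not rectified), "cam_to_world" (4x4, takes a point from camera to world coordinates); the wrist camera has in their place "hand_eye" (4x4, takes a point from camera to tool coordinates, whose origin is the TCP and whose axes are the tool frame's). Camera axes: x right, y down, z forward; pixel columns grow to the right and rows downward; lengths in mm; the calibration is good to about 2 mm. A picture is of the moment at which its call begins: read the wrist's pose just before it.
- bot.hand_in(): hands the job in, once; it reports no verdict.
Trained networks look in a picture, given as the dict that the camera call returned (one of the last four; its "shot" number tells which), for a name from the list of things; names that differ only in an ending like _2 or _b are one class to them, and where a whole thing is asked for, a point or a joint stands for the part that bears it (a point fixed in the world has none). Each returns a list of dicts, best first, with "p" (0 to 1); they miss things now and then, are a little off and sometimes report something else, mostly with a low value. They report only what shows in the picture. A call takes as long as a camera call.
- bot.search_frame(picture, label): "box" ([left, top, width, height] in pixels, round what is visible of it).
- bot.masks_of(picture, label): "pixels" (400x640 bool, what is visible of it) and "box" ([left, top, width, height] in pixels, round what is visible of it).
- bot.tip_of(picture, label): "xy" ([column, row] in pixels: a listed point, or the origin of a listed thing).
The state is a dict: "time": time; "joints": joint angles; "joint_velocities": joint speeds; "tau": joint torques, N m; "ee_pos": TCP position; "orientation": TCP orientation; "contact_force": force on the tool from outside, world axes, zero at the start; "wrist_torque": the same for the moment, N m; "finger_gap": finger opening in mm.
Only numpy, scipy, OpenCV 4.12 (cv2) and the standard library are available. Lean on these libraries where they do the work, as an engineer would, in place of code of your own. Each camera call takes 0.05 s, during which the arm holds its last target.

## Working session

There is one attempt and no reset: what is moved stays moved. The work goes in short steps, Python scripts to look and compute and a shell command to move; the robot and the scene stay as the last step left them, time stands still between calls to the robot, and variables do not carry over. Pictures are saved under pics/ and viewed, and the job is handed in when it is done.

```bash
ls -la; mkdir -p pics
python3 - <<'E'
from rig import bot
import cv2,pickle
print(bot.read_state())
out={}
for n in ("side","top","wrist"):
    s=bot.snapshot(n); cv2.imwrite(f"pics/{n}0.png",s["color"][:,:,::-1])
    print(n,s.get("mtx"),s.get("dist"),s.get("cam_to_world",s.get("hand_eye")))
    pickle.dump(s,open(f"{n}0.pkl","wb"))
    for l in ("control_box","notch","cover","plunger_top","rack","pry_bar","bar_tip","sanding_block_1","wax_bar_1","tape_roll"):
        try:
            r=bot.search_frame(s,l); t=bot.tip_of(s,l)
            print(l,[(d["box"],round(d["p"],2)) for d in r[:2]],[(d["xy"],round(d["p"],2)) for d in t[:2]])
        except Exception as e: print(l,e)
print(bot.read_state()["time"])
E
```

```text
total 12
drwxr-xr-x  3 agent agent 4096 Dec  7 15:34 .
drwxr-xr-x 23 root  root  4096 Dec  7 15:34 ..
drwxr-xr-x  2 agent agent 4096 Dec  7 15:34 pics
{'time': 0.0, 'joints': array([-1.29882719e+00,  1.16480068e-01,  1.44227397e+00, -2.75938294e-06,
        1.58400093e+00, -3.78135223e-02]), 'joint_velocities': array([ 0.00026613, -0.0009944 , -0.00166714, -0.00024039,  0.00096334,
        0.00050596]), 'tau': array([-4.50171894e-03, -7.21260667e+01, -6.22622037e+01,  7.75016122e-02,
        2.34508084e-02, -1.04407954e-04]), 'ee_pos': array([ 205.70311179, -642.68281136,  225.90376302]), 'orientation': array([ 0.57140429, -0.57089653,  0.41720086, -0.41655459]), 'contact_force': array([ 0.13682203, -0.53524004,  0.28813738]), 'wrist_torque': array([-0.04211374, -0.02431862,  0.04144906]), 'finger_gap': 92.95540454852602}
side [[470.13747174   0.         315.04310681]
 [  0.         470.13747174 202.133879  ]
 [  0.           0.           1.        ]] [-0.13249957  0.          0.          0.          0.        ] [[ 9.89548821e-01 -5.89053602e-02  1.31617968e-01  4.34759152e+02]
 [-1.
[... 2070 characters left out ...]
0.69)]
tape_roll [([212.7, 154.1, 40.9, 38.8], 0.77)] [([232.0, 177.5], 0.71)]
wrist [[295.22654821   0.         315.10602813]
 [  0.         295.22654821 196.06683194]
 [  0.           0.           1.        ]] [-0.02099035  0.          0.          0.          0.        ] [[ 9.99997957e-01  3.06393358e-04  1.99789636e-03 -1.18354999e+00]
 [-1.83563888e-03 -2.76102402e-01  9.61126472e-01 -1.58225218e+02]
 [ 8.46106749e-04 -9.61128176e-01 -2.76101275e-01  7.74352309e+01]
 [ 0.00000000e+00  0.00000000e+00  0.00000000e+00  1.00000000e+00]]
control_box [] []
notch [] []
cover [] []
plunger_top [] []
rack [] []
pry_bar [] []
bar_tip [] []
sanding_block_1 [] []
wax_bar_1 [] []
tape_roll [] []
3.15
```

Run:
```python
import cv2,pickle,numpy as np
t=pickle.load(open("top0.pkl","rb"))["color"][:,:,::-1]
cv2.imwrite("pics/topc.png",cv2.resize(t[130:300,170:490],(800,425),interpolation=cv2.INTER_CUBIC))
t=pickle.load(open("side0.pkl","rb"))["color"][:,:,::-1]
cv2.imwrite("pics/sidec.png",cv2.resize(t[140:350,240:480],(686,600),interpolation=cv2.INTER_CUBIC))
from scipy.spatial.transform import Rotation as R
print(R.from_quat([-0.57089653,  0.41720086, -0.41655459,.57140429]).as_matrix().round(3))
```

```text
[[ 0.305 -0.     0.952]
 [-0.952  0.001  0.305]
 [-0.001 -1.     0.   ]]
```

View pics/top0.png

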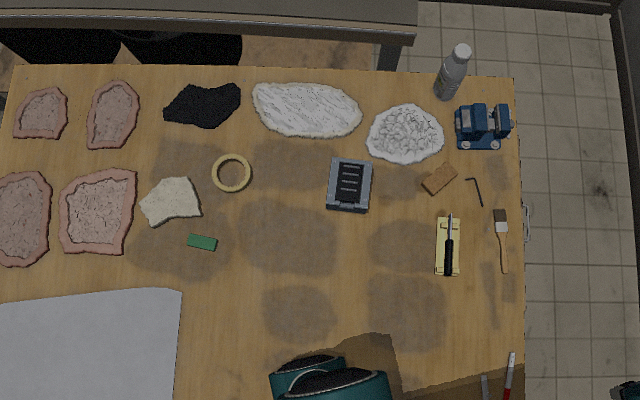

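View pics/side0.png

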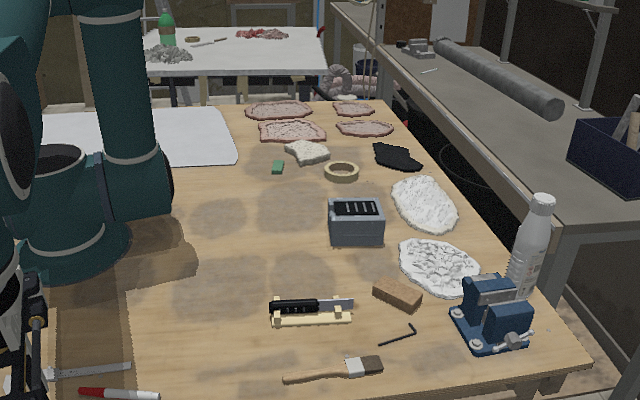

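```bash
sleep 1
```

```text
(no output)
```

View pics/topc.png

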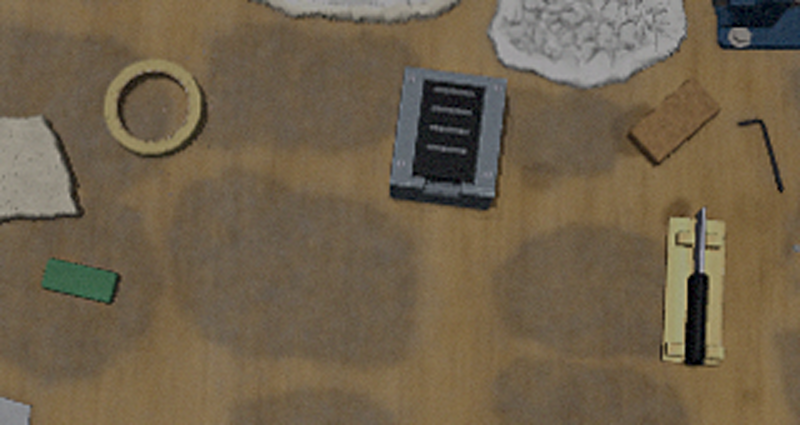

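View pics/sidec.png

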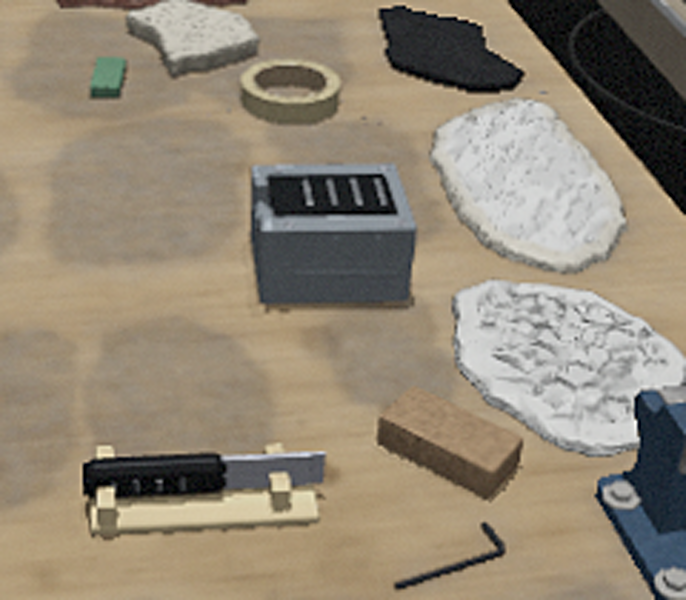

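View pics/wrist0.png

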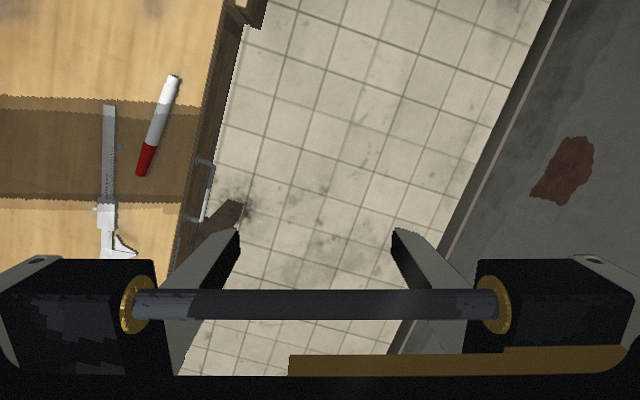

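```bash
cat > h.py <<'E'
import numpy as np,cv2
from scipy.spatial.transform import Rotation as R
def cloud(s,T=None):
    T=s["cam_to_world"] if T is None else T
    h,w=s["range_z"].shape
    u,v=np.meshgrid(np.arange(w),np.arange(h))
    p=cv2.undistortPoints(np.stack([u,v],-1).reshape(-1,1,2).astype(np.float64),s["mtx"],s["dist"]).reshape(-1,2)
    z=s["range_z"].reshape(-1,1).astype(float)
    P=np.hstack([p*z,z])@T[:3,:3].T+T[:3,3]
    P[z[:,0]==0]=np.nan
    return P.reshape(h,w,3)
def toolT(st):
    T=np.eye(4);q=st["orientation"];T[:3,:3]=R.from_quat([q[1],q[2],q[3],q[0]]).as_matrix();T[:3,3]=st["ee_pos"];return T
E
python3 - <<'E'
from h import *
import pickle
for n in("top","side"):
    s=pickle.load(open(n+"0.pkl","rb"));P=cloud(s).reshape(-1,3);C=s["color"].reshape(-1,3)
    ok=(P[:,0]>350)&(P[:,0]<750)&(P[:,1]>-400)&(P[:,1]<450)
    tab=ok&(abs(P[:,2])<8);print(n,"table z",np.median(P[tab,2]))
    def rect(m,l):
        r=cv2.minAreaRect(P[m][:,:2].astype(np.float32));print(l,m.sum(),np.round(r[0],1),np.round(r[1],1),round(r[2],1),"z med",np.median(P[m,2]).round(1),P[m,2].max().round(1), cv2.boxPoints(r).round(0).tolist())
    box=ok&(P[:,2]>66)&(P[:,2]<80)&(P[:,1]<100)&(P[:,1]>-120); rect(box,"boxtop")
    gry=C.max(1)<60; rect(box&gry,"cover")
    bar=ok&(P[:,2]>30)&(P[:,2]<50)&(P[:,1]<-150)&(P[:,0]<560);rect(bar,"bar z>30")
    q=P[bar]; print(np.polyfit(q[:,0],q[:,1],1), q[:,0].min(),q[:,0].max())
    rk=ok&(P[:,2]>4)&(P[:,2]<60)&(P[:,1]<-150)&(P[:,0]<580);rect(rk,"rack")
    sb=ok&(P[:,2]>20)&(P[:,2]<35)&(P[:,1]<-100)&(P[:,0]>570);rect(sb,"sand")
E
```

```text
top table z 0.4860941745820355
boxtop 1885 [674.3 -21.1] [103.9 125.9] 84.9 z med 73.8 80.0 [[607.0, -67.0], [732.0, -79.0], [742.0, 25.0], [616.0, 36.0]]
cover 771 [671.3 -31.3] [ 83.2 101. ] 85.1 z med 75.1 80.0 [[617.0, -68.0], [718.0, -77.0], [725.0, 6.0], [625.0, 14.0]]
bar z>30 267 [ 505.7 -284.2] [ 27.7 104.4] 87.8 z med 36.6 44.4 [[453.0, -296.0], [557.0, -300.0], [558.0, -272.0], [454.0, -268.0]]
[-3.48705477e-02 -2.61282892e+02] 453.68924280220097 558.0097879832045
rack 1824 [ 465.7 -275.1] [249.6 228.6] 90.0 z med 8.0 44.4 [[351.0, -400.0], [580.0, -400.0], [580.0, -150.0], [351.0, -150.0]]
sand 681 [ 658.7 -280.2] [171.2 100.7] 23.5 z med 26.5 35.0 [[560.0, -268.0], [600.0, -360.0], [757.0, -292.0], [717.0, -200.0]]
side table z -0.8451504948390038
boxtop 1227 [671.8 -24.4] [107.  121.3] 84.6 z med 71.5 76.1 [[606.0, -72.0], [727.0, -83.0], [737.0, 23.0], [616.0, 35.0]]
cover 471 [672.5 -21.1] [66.4 99.6] 85.0 z med 73.1 76.1 [[620.0, -50.0], [719.0, -59.0], [725.0, 8.0], [626.0, 16.0]]
bar z>30 398 [ 506.3 -282.8] [ 18.3 106.9] 85.2 z med 35.4 40.1 [[452.0, -288.0], [559.0, -296.0], [560.0, -278.0], [454.0, -269.0]]
[-3.71493583e-02 -2.65570968e+02] 452.7929457056481 559.9717097123416
rack 1743 [ 516.8 -282.4] [ 61.5 129. ] 87.0 z med 18.8 40.1 [[451.0, -310.0], [580.0, -316.0], [583.0, -255.0], [454.0, -248.0]]
sand 984 [ 660.2 -261.6] [ 93.7 178.7] 89.8 z med 25.0 35.0 [[571.0, -308.0], [749.0, -309.0], [750.0, -215.0], [571.0, -214.0]]
```

Run:
```python
from h import *
import pickle
for n in("top","side"):
    s=pickle.load(open(n+"0.pkl","rb"));P=cloud(s).reshape(-1,3);C=s["color"].reshape(-1,3).astype(int)
    ok=(P[:,0]>430)&(P[:,0]<640)&(P[:,1]>-330)&(P[:,1]<-230)
    q=P[ok&(P[:,2]>31)]; q=q[abs(q[:,1]-np.median(q[:,1]))<40]
    print(n,np.round([q[:,0].min(),q[:,0].max(),q[:,1].min(),q[:,1].max()],0),np.polyfit(q[:,0],q[:,1],1), q.shape)
    h=P[ok&(P[:,2]>25)&(C.max(1)<50)]; print("handle",h[:,0].min(),h[:,0].max(),np.median(h[:,1]),np.polyfit(h[:,0],h[:,1],1),len(h))
    rk=ok&(P[:,2]>4)&(P[:,2]<50)&(C[:,0]>110)&(C[:,0]>C[:,2]+20)
    q=P[rk&(P[:,2]<13)];
    r=cv2.minAreaRect(q[:,:2].astype(np.float32));print("rack",r,len(q), cv2.boxPoints(r).round())
```

```text
top [ 454.  610. -297. -262.] [-4.22502761e-02 -2.57689148e+02] (306, 3)
handle 453.68924280220097 607.7396752230529 -276.49270365071453 [-4.41916272e-02 -2.54738501e+02] 247
rack ((535.4634399414062, -283.3808288574219), (207.95779418945312, 97.66552734375), 1.9510434865951538) 823 [[ 430. -238.]
 [ 433. -336.]
 [ 641. -329.]
 [ 638. -231.]]
side [ 455.  611. -293. -272.] [-2.85342317e-02 -2.69519642e+02] (459, 3)
handle 452.3521671366218 543.9694321242251 -287.21234942726187 [-5.63443455e-02 -2.57933302e+02] 379
rack ((529.9376831054688, -299.05059814453125), (31.430850982666016, 147.8037567138672), 88.47312927246094) 768 [[ 456. -313.]
 [ 603. -317.]
 [ 604. -285.]
 [ 456. -281.]]
```

```bash
cat > st.py <<'E'
from rig import bot
from h import *
import sys
st=bot.read_state();T=toolT(st);p=T[:3,3];M=T[:3,:3]
e=np.degrees(np.arctan2(M[1,2],M[0,2]))
print("t",round(st["time"],2),"p",p.round(1),"gap",round(st["finger_gap"],1),"F",st["contact_force"].round(1),"yaw z",e.round(2),"tooly",M[:,1].round(3))
if len(sys.argv)>=4:
    g=np.array([float(a) for a in sys.argv[1:4]]); print("d tool(m)",(M.T@(g-p)/1000).round(4))
E
python3 -m inch '[[-0.02,0,0.034,0,0.116,0,1],[-0.02,0,0.034,0,0.116,0,1],[-0.02,0,0.034,0,0.116,0,1],[-0.025,0,0.025,0,0,0,1],[-0.028,0,0.025,0,0,0,1]]'; python3 st.py 523 -281.7 150
```

```text
time: 3.57
ee_pos: [347.0, -512.5, 226.6]
orientation: [-0.49, 0.49, -0.51, 0.51]
contact_force: [1.0, -0.8, 0.6]
finger_gap: 93.1
t 3.57 p [ 347.  -512.5  226.6] gap 93.1 F [ 1.  -0.8  0.6] yaw z -2.25 tooly [ 0. -0. -1.]
d tool(m) [-0.2376  0.0766  0.1668]
```

```bash
python3 -m inch '[[-0.0297,0.0096,0.0208,0,0,0,1],[-0.0297,0.0096,0.0208,0,0,0,1],[-0.0297,0.0096,0.0208,0,0,0,1],[-0.0297,0.0096,0.0208,0,0,0,1],[-0.0297,0.0096,0.0208,0,0,0,1]]' >/dev/null; python3 -m inch '[[-0.0297,0.0096,0.0208,0,0,0,1],[-0.0297,0.0096,0.0208,0,0,0,1],[-0.0257,0.008,0.0178,0,0,0,1],[0,0,0,0,0,0,1]]'
python3 - <<'E'
from h import *
from rig import bot
import pickle
st=bot.read_state();s=bot.snapshot("wrist")
print(st["ee_pos"],st["time"])
pickle.dump((st,s),open("w1.pkl","wb"));cv2.imwrite("pics/w1.png",s["color"][:,:,::-1])
P=cloud(s,toolT(st)@s["hand_eye"]).reshape(-1,3);C=s["color"].reshape(-1,3).astype(int)
ok=(P[:,0]>430)&(P[:,0]<640)&(P[:,1]>-330)&(P[:,1]<-230)
q=P[ok&(P[:,2]>31)&(P[:,2]<60)];print(len(q),q.min(0).round(),q.max(0).round(),np.polyfit(q[:,0],q[:,1],1))
for a in range(450,620,15):
    r=q[(q[:,0]>a)&(q[:,0]<a+15)]
    if len(r): print(a,len(r),r[:,1].min().round(1),r[:,1].max().round(1),np.median(r[:,2]).round(1),r[:,2].max().round(1))
E
```

```text
time: 4.32
ee_pos: [520.0, -282.4, 149.7]
orientation: [0.491, -0.491, 0.509, -0.508]
contact_force: [0.2, -0.3, -0.2]
finger_gap: 93.2
[ 520.0106069  -282.35182141  149.67759666] 4.3167
1892 [ 454. -288.   31.] [ 613. -267.   40.] [-4.93400668e-02 -2.53012792e+02]
450 118 -284.4 -266.9 36.6 39.0
465 238 -284.9 -267.1 36.9 39.8
480 242 -285.3 -267.9 36.9 39.5
495 256 -286.7 -269.5 36.9 39.5
510 264 -287.2 -270.1 37.0 39.4
525 276 -287.6 -270.8 37.0 40.2
540 160 -287.6 -271.5 36.0 39.7
555 79 -282.9 -278.7 35.9 37.8
570 88 -284.3 -279.3 36.2 37.6
585 105 -284.8 -279.9 36.1 37.6
600 66 -284.9 -280.4 36.3 38.1
```

View pics/w1.png

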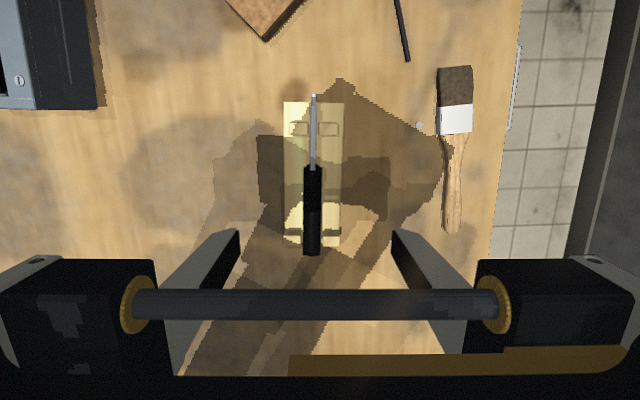

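```bash
python3 st.py 523 -280 27; python3 -m inch '[[-0.0012,0.04,0.0015,0,0.006,0,1],[-0.0012,0.04,0.0015,0,0,0,1],[0,0.04,0,0,0,0,0.5],[0,0.0027,0,0,0,0,0.3],[0,0,0,0,0,0,0.3]]'; python3 st.py 523 -280 27
```

```text
t 4.37 p [ 519.1 -284.3  150.6] gap 92.5 F [-0.4 -0.1  0.3] yaw z -2.0 tooly [-0.001  0.001 -1.   ]
d tool(m) [-0.0043  0.1236  0.0039]
time: 4.78
ee_pos: [520.0, -284.4, 27.7]
orientation: [0.488, -0.489, 0.512, -0.51]
contact_force: [0.0, -0.4, 0.5]
finger_gap: 77.1
t 4.78 p [ 520.  -284.4   27.7] gap 77.1 F [ 0.  -0.4  0.5] yaw z -2.57 tooly [-0.003  0.002 -1.   ]
d tool(m) [-0.0045  0.0007  0.0028]
```

```bash
python3 -m inch '[[0,0,0,0,0,0,0.4],[0,0,0,0,0,0,0.4]]'; python3 -m inch '[[0,0,0,0,0,0,0.4]]'; python3 st.py 523 -280 27
```

```text
time: 4.95
ee_pos: [522.3, -285.3, 32.0]
orientation: [-0.489, 0.488, -0.51, 0.512]
contact_force: [0.4, 0.0, -0.0]
finger_gap: 64.0
time: 5.03
ee_pos: [522.2, -285.1, 31.5]
orientation: [-0.489, 0.488, -0.51, 0.512]
contact_force: [-0.2, -0.2, 0.1]
finger_gap: 57.7
t 5.03 p [ 522.2 -285.1   31.5] gap 57.7 F [-0.2 -0.2  0.1] yaw z -2.54 tooly [ 0.003 -0.002 -1.   ]
d tool(m) [-0.0051  0.0045  0.0005]
```

```bash
cat > look.py <<'E'
from h import *
from rig import bot
import pickle,sys
n=sys.argv[1];cam=sys.argv[2]
st=bot.read_state();s=bot.snapshot(cam)
pickle.dump((st,s),open(n+".pkl","wb"));cv2.imwrite(f"pics/{n}.png",s["color"][:,:,::-1])
T=toolT(st)@s["hand_eye"] if cam=="wrist" else s["cam_to_world"]
np.save(n+".npy",cloud(s,T))
print(st["time"],st["ee_pos"].round(1))
E
python3 look.py w2 wrist
python3 - <<'E'
import numpy as np
P=np.load("w2.npy").reshape(-1,3);
q=P[(P[:,0]>430)&(P[:,0]<640)&(P[:,1]>-300)&(P[:,1]<-260)&(P[:,2]>30)&(P[:,2]<50)]
for a in range(450,620,15):
    r=q[(q[:,0]>a)&(q[:,0]<a+15)]
    if len(r): print(a,len(r),r[:,1].min().round(1),r[:,1].max().round(1),np.median(r[:,2]).round(1),r[:,2].max().round(1))
E
```

```text
5.0333 [ 522.2 -285.1   31.5]
450 220 -284.0 -266.5 36.6 39.3
465 429 -284.4 -266.6 37.0 39.2
480 1 -285.9 -285.9 30.4 30.4
495 511 -286.4 -268.3 36.6 39.5
510 696 -287.0 -269.1 36.9 39.2
525 747 -287.6 -270.1 37.0 39.8
540 499 -288.3 -270.6 35.8 39.0
555 243 -282.9 -277.8 36.1 37.7
570 259 -283.6 -278.7 36.1 38.1
585 288 -284.8 -279.3 36.1 38.4
600 206 -284.8 -279.8 36.0 37.6
```

View pics/w2.png

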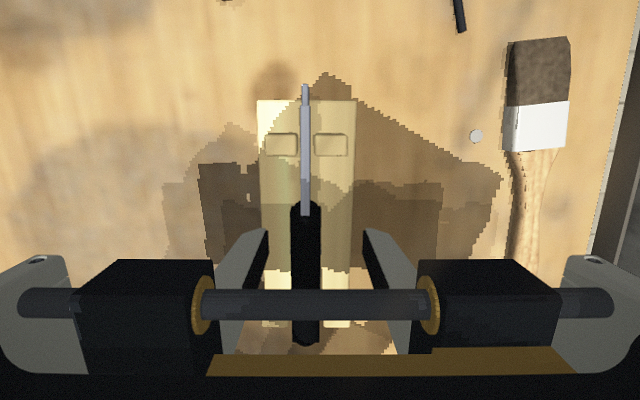

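```bash
python3 -m inch '[[-0.0065,0.0045,0,0,0,0,0.4],[0,0,0,0,0,0,0.4],[0,0,0,0,0,0,0.3]]'; python3 st.py 523 -278.7 27
```

```text
time: 5.33
ee_pos: [521.5, -277.2, 24.2]
orientation: [0.489, -0.489, 0.511, -0.511]
contact_force: [-0.1, 0.1, -0.7]
finger_gap: 34.8
t 5.33 p [ 521.5 -277.2   24.2] gap 34.8 F [-0.1  0.1 -0.7] yaw z -2.5 tooly [-0.  0. -1.]
d tool(m) [ 0.0014 -0.0028  0.0016]
```

```bash
python3 -m inch '[[0.0008,0,0,0,0,0,0],[0,0,0,0,0,0,0],[0,0,0,0,0,0,0],[0,0,0,0,0,0,0],[0,0,0,0,0,0,0]]'; python3 st.py 523 -278.7 27
```

```text
time: 5.75
ee_pos: [521.5, -278.6, 24.3]
orientation: [-0.489, 0.489, -0.511, 0.511]
contact_force: [-1.6, 0.2, 0.8]
finger_gap: 17.9
t 5.75 p [ 521.5 -278.6   24.3] gap 17.9 F [-1.6  0.2  0.8] yaw z -2.54 tooly [ 0. -0. -1.]
d tool(m) [ 0.     -0.0027  0.0015]
```

```bash
python3 -m inch '[[0,-0.015,0,0,0,0,0],[0,-0.025,0,0,0,0,0],[0,-0.025,0,0,0,0,0],[0,0,0,0,0,0,0]]'; python3 st.py 478 -90 80
```

```text
time: 6.08
ee_pos: [523.0, -279.4, 94.2]
orientation: [-0.489, 0.488, -0.509, 0.513]
contact_force: [0.7, -0.6, -0.2]
finger_gap: 17.6
t 6.08 p [ 523.  -279.4   94.2] gap 17.6 F [ 0.7 -0.6 -0.2] yaw z -2.54 tooly [ 0.005 -0.003 -1.   ]
d tool(m) [-0.1873  0.0134 -0.0534]
```

```bash
python3 -m inch '[[-0.037,0,-0.0107,0,0,0,0],[-0.037,0,-0.0107,0,0,0,0],[-0.037,0,-0.0107,0,0,0,0],[-0.037,0,-0.0107,0,0,0,0],[-0.037,0,-0.0107,0,0,0,0]]'; python3 -m inch '[[0,0,0,0,0,0.1,0],[0,0,0,0,0,0.1,0],[0,0,0,0,0,0.1,0],[0,0,0,0,0,0,0],[0,0,0,0,0,0,0]]';python3 st.py 478 -90 24
```

```text
time: 6.5
ee_pos: [475.2, -89.9, 88.6]
orientation: [0.489, -0.489, 0.511, -0.511]
contact_force: [1.2, 1.3, -0.9]
finger_gap: 17.8
time: 6.92
ee_pos: [475.8, -92.2, 88.4]
orientation: [0.558, -0.407, 0.579, -0.433]
contact_force: [0.2, -0.4, -1.9]
finger_gap: 17.9
t 6.92 p [475.8 -92.2  88.4] gap 17.9 F [ 0.2 -0.4 -1.9] yaw z -2.66 tooly [ 0.012  0.294 -0.956]
d tool(m) [0.0167 0.0622 0.0022]
```

```bash
python3 -m inch '[[0.0083,0.031,0.001,0,0,0,0],[0.0083,0.031,0.001,0,0,0,0],[0,0,0,0,0,0,0],[0,0,0,0,0,0,0]]';python3 st.py 478 -90 18; python3 look.py s1 side
```

```text
time: 7.25
ee_pos: [477.5, -88.3, 24.5]
orientation: [0.559, -0.408, 0.579, -0.432]
contact_force: [-0.6, -0.2, -1.3]
finger_gap: 17.6
t 7.25 p [477.5 -88.3  24.5] gap 17.6 F [-0.6 -0.2 -1.3] yaw z -2.5 tooly [ 0.01   0.295 -0.956]
d tool(m) [0.0035 0.0058 0.0006]
7.25 [477.5 -88.3  24.5]
```

View pics/s1.png

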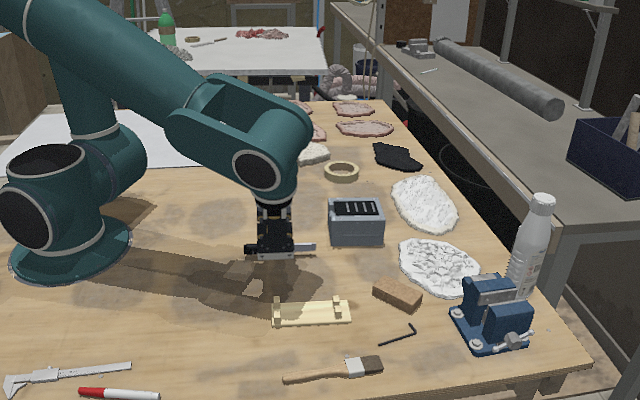

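```bash
python3 -m inch '[[0.0015,0.004,0,0,0,0,0],[0,0,0,0,0,0,0.35],[0,0,0,0,0,0,0.35],[0,0,0,0,0,0,0.45],[0,0,0,0,0,0,0.45]]';python3 st.py 478 -90 18; python3 look.py s2 side
```

```text
time: 7.72
ee_pos: [478.5, -89.4, 21.5]
orientation: [0.56, -0.407, 0.578, -0.432]
contact_force: [-0.3, -0.9, -1.1]
finger_gap: 39.1
t 7.72 p [478.5 -89.4  21.5] gap 39.1 F [-0.3 -0.9 -1.1] yaw z -2.54 tooly [ 0.014  0.295 -0.955]
d tool(m) [ 0.0017  0.0031 -0.0005]
7.7167 [478.5 -89.4  21.5]
```

```bash
python3 -c "
import cv2
i=cv2.imread('pics/s2.png');cv2.imwrite('pics/s2c.png',cv2.resize(i[190:290,200:360],(800,500)))"
```

```text
(no output)
```

View pics/s2c.png

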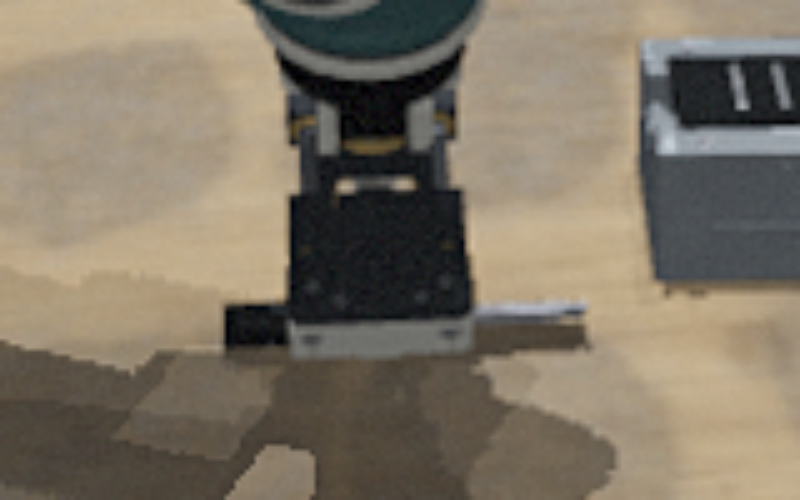

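```bash
python3 -m inch '[[0,-0.006,0,0,0,0,0.55],[0,-0.01,0,0,0,0,0.6],[0,-0.015,0,0,0,0,0.7],[0,-0.025,0,0,0,0,0.8],[0,-0.03,0,0,0,0,1]]';python3 st.py; python3 look.py s3 side;python3 -c "
import cv2
i=cv2.imread('pics/s3.png');cv2.imwrite('pics/s3c.png',cv2.resize(i[190:290,200:360],(800,500)))"
```

```text
time: 8.18
ee_pos: [476.5, -114.7, 103.8]
orientation: [0.559, -0.407, 0.579, -0.432]
contact_force: [0.2, 0.2, 0.2]
finger_gap: 70.5
t 8.18 p [ 476.5 -114.7  103.8] gap 70.5 F [0.2 0.2 0.2] yaw z -2.52 tooly [ 0.012  0.296 -0.955]
8.1833 [ 476.5 -114.7  103.8]
```

View pics/s3c.png

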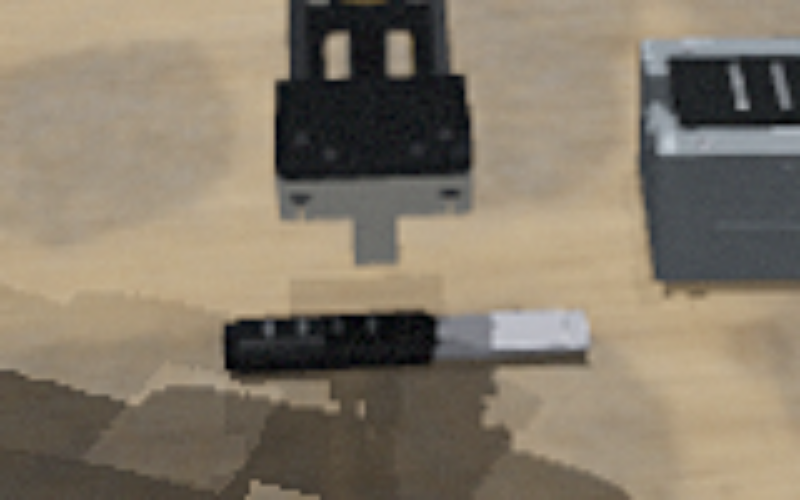

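```bash
python3 -m inch '[[0,-0.015,-0.009,0,0,-0.1,1],[0,-0.015,-0.009,0,0,-0.1,1],[0,-0.015,-0.009,0,0,-0.1,1],[-0.008,0,0,0,0,0,1],[0,0,0,0,0,0,1]]' ;python3 -m inch '[[0,0,0,0,0,0,1],[0,0,0,0,0,0,1]]';python3 st.py; python3 look.py w3 wrist
python3 - <<'E'
from h import *
import pickle
st,s=pickle.load(open("w3.pkl","rb"));P=np.load("w3.npy").reshape(-1,3);C=s["color"].reshape(-1,3).astype(int)
roi=(P[:,0]>380)&(P[:,0]<600)&(P[:,1]>-160)&(P[:,1]<-60)
q=P[roi&(P[:,2]>5)&(P[:,2]<40)]
print(cv2.minAreaRect(q[:,:2].astype(np.float32)),q[:,2].max())
for a in range(400,590,15):
    r=q[(q[:,0]>a)&(q[:,0]<a+15)]
    if len(r): print(a,len(r),r[:,1].min().round(1),r[:,1].max().round(1),np.median(r[:,2]).round(1))
print(q[:,0].min(),q[:,0].max())
b=P[(P[:,2]>66)&(P[:,2]<85)&(P[:,0]>560)]
if len(b): print("box",cv2.minAreaRect(b[:,:2].astype(np.float32)),len(b))
E
```

```text
time: 8.65
ee_pos: [450.6, -112.7, 148.4]
orientation: [-0.49, 0.488, -0.51, 0.511]
contact_force: [-0.4, 0.8, -0.4]
finger_gap: 92.8
time: 8.82
ee_pos: [450.1, -114.4, 146.0]
orientation: [0.489, -0.489, 0.512, -0.51]
contact_force: [0.5, -1.1, -0.3]
finger_gap: 93.2
t 8.82 p [ 450.1 -114.4  146. ] gap 93.2 F [ 0.5 -1.1 -0.3] yaw z -2.54 tooly [-0.001  0.002 -1.   ]
8.8167 [ 450.1 -114.4  146. ]
((489.6434326171875, -104.0811996459961), (29.657121658325195, 160.6134033203125), 87.70777893066406) 20.424930275828444
400 86 -114.8 -89.6 17.7
415 378 -116.5 -86.6 17.5
430 403 -117.1 -87.2 17.7
445 417 -117.7 -88.3 17.7
460 438 -118.3 -88.1 17.6
475 464 -118.9 -89.3 17.7
490 465 -119.2 -90.4 16.7
505 427 -118.2 -92.2 11.7
520 447 -118.8 -92.8 11.7
535 467 -119.4 -93.2 11.7
550 476 -120.1 -94.2 11.3
565 164 -120.2 -94.2 10.7
409.4649951323393 570.0702233778961
```

View pics/w3.png

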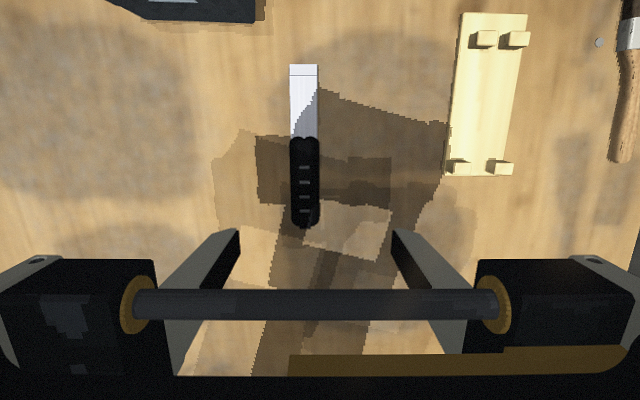

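```bash
python3 st.py 445 -102.3 12; python3 -m inch '[[-0.006,0.04,-0.002,0,0,0,1],[-0.006,0.04,-0.002,0,0,0,0.8],[0,0.04,0,0,0,0,0.65],[0,0.0125,0,0,0,0,0.5],[0,0,0,0,0,0,0.5]]'; python3 -m inch '[[0,0,0,0,0,0,0.45],[0,0,0,0,0,0,0.45]]'; python3 st.py 445 -102.3 11
```

```text
t 8.87 p [ 450.  -114.6  145.9] gap 92.8 F [-0.4  0.9  0.2] yaw z -2.57 tooly [-0.002  0.002 -1.   ]
d tool(m) [-0.0118  0.134  -0.0053]
time: 9.28
ee_pos: [445.0, -102.2, 10.8]
orientation: [0.488, -0.489, 0.513, -0.509]
contact_force: [1.0, 0.1, 0.5]
finger_gap: 71.2
time: 9.45
ee_pos: [446.6, -102.5, 14.1]
orientation: [0.489, -0.489, 0.512, -0.511]
contact_force: [-1.3, 0.0, -0.7]
finger_gap: 57.5
t 9.45 p [ 446.6 -102.5   14.1] gap 57.5 F [-1.3  0.  -0.7] yaw z -2.59 tooly [-0.001  0.001 -1.   ]
d tool(m) [-0.0001  0.0031 -0.0016]
```

```bash
python3 -m inch '[[0,0.004,-0.0015,0,0,0,0.4],[0,0,0,0,0,0,0.38],[0,0,0,0,0,0,0.36]]'; python3 st.py 445 -102.3 11
```

```text
time: 9.7
ee_pos: [445.1, -102.1, 10.4]
orientation: [0.489, -0.489, 0.511, -0.511]
contact_force: [0.0, 0.5, -0.1]
finger_gap: 38.0
t 9.7 p [ 445.1 -102.1   10.4] gap 38.0 F [ 0.   0.5 -0.1] yaw z -2.55 tooly [ 0.  0. -1.]
d tool(m) [ 0.0002 -0.0006 -0.0001]
```

```bash
python3 -m inch '[[0,0,0,0,0,0,0],[0,0,0,0,0,0,0],[0,0,0,0,0,0,0],[0,0,0,0,0,0,0]]'; python3 st.py 445 -102.3 11;  python3 -m inch '[[0,-0.025,0,0,0,0,0],[0,-0.03,0,0,0,0,0],[0,-0.025,0,0,0,0,0],[0,0,0,0,0,0,0],[0,0,0,0,0,0,0]]'; python3 st.py
```

```text
time: 10.03
ee_pos: [445.3, -102.1, 10.6]
orientation: [-0.489, 0.489, -0.511, 0.511]
contact_force: [-0.4, -0.7, 0.5]
finger_gap: 29.2
t 10.03 p [ 445.3 -102.1   10.6] gap 29.2 F [-0.4 -0.7  0.5] yaw z -2.53 tooly [ 0. -0. -1.]
d tool(m) [ 0.0002 -0.0004 -0.0002]
time: 10.45
ee_pos: [445.7, -102.2, 91.5]
orientation: [-0.489, 0.488, -0.51, 0.512]
contact_force: [0.2, 0.3, -1.2]
finger_gap: 29.1
t 10.45 p [ 445.7 -102.2   91.5] gap 29.1 F [ 0.2  0.3 -1.2] yaw z -2.53 tooly [ 0.002 -0.001 -1.   ]
```

```bash
python3 -m inch '[[0.003,-0.014,0.03,0,0.021,0,0],[0.002,-0.014,0.03,0,0.022,0,0],[0,-0.01,0.025,0,0,0,0],[0,0,0,0,0,0,0],[0,0,0,0,0,0,0]]'; python3 -m inch '[[0,0,0,0,0,0,0],[0,0,0,0,0,0,0]]'; python3 st.py; python3 look.py w4 wrist
python3 - <<'E'
from h import *
import pickle
st,s=pickle.load(open("w4.pkl","rb"));P=np.load("w4.npy").reshape(-1,3)
b=P[(P[:,2]>68)&(P[:,2]<82)&(P[:,0]>590)&(P[:,1]>-90)&(P[:,1]<60)]
print("box",cv2.minAreaRect(b[:,:2].astype(np.float32)),len(b),np.median(b[:,2]),b.min(0),b.max(0))
E
```

```text
time: 10.87
ee_pos: [529.9, -112.4, 126.8]
orientation: [0.477, -0.478, 0.522, -0.521]
contact_force: [0.3, 0.3, -1.8]
finger_gap: 29.0
time: 11.03
ee_pos: [528.6, -112.3, 127.1]
orientation: [0.477, -0.478, 0.522, -0.521]
contact_force: [-0.8, -0.4, -1.9]
finger_gap: 29.5
t 11.03 p [ 528.6 -112.3  127.1] gap 29.5 F [-0.8 -0.4 -1.9] yaw z -4.99 tooly [-0.002  0.    -1.   ]
11.0333 [ 528.6 -112.3  127.1]
box ((648.3001708984375, -16.05292510986328), (105.67711639404297, 73.08837890625), 85.02012634277344) 16935 73.89384468105163 [607.60168064 -71.7391386   68.01707399] [689.12576092  37.8560298   77.73161359]
```

View pics/w4.png

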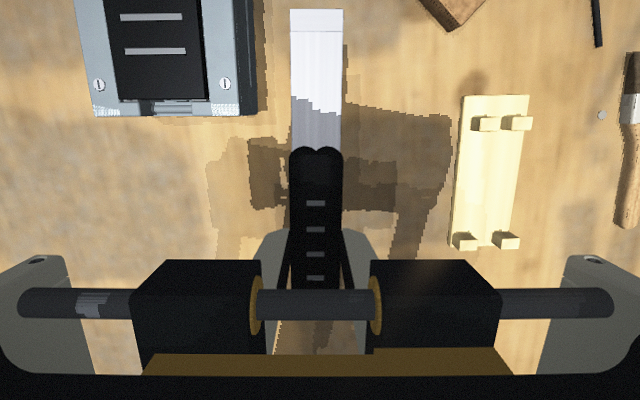

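Run:
```python
from h import *
import pickle
st,s=pickle.load(open("w4.pkl","rb"));P=np.load("w4.npy");C=s["color"]
Q=P.reshape(-1,3)
b=Q[(Q[:,2]>68)&(Q[:,2]<73.8)&(Q[:,0]>595)&(Q[:,1]>-90)&(Q[:,1]<60)]
yaw=np.radians(-5);bx=np.array([np.cos(yaw),np.sin(yaw)]);by=np.array([-np.sin(yaw),np.cos(yaw)])
u=b[:,:2]@bx;v=b[:,:2]@by
print("u min pct",np.percentile(u,[0,1,3]),"v",np.percentile(v,[0,.5,1,99,99.5,100]))
for a in range(int(v.min()),int(v.max()),6):
    m=(v>=a)&(v<a+6)
    if m.sum()>5: print(a,m.sum(),np.percentile(u[m],[0,3]).round(1))
# cover points
c=Q[(Q[:,2]>74)&(Q[:,2]<80)&(Q[:,0]>595)&(Q[:,1]>-90)&(Q[:,1]<60)]
vv=c[:,:2]@by;uu=c[:,:2]@bx;print("cover v",np.percentile(vv,[1,5,95,99]),"u",np.percentile(uu,[0,1,3]))
# bar
T=toolT(st);q=(Q-T[:3,3])@T[:3,:3]
m=(abs(q[:,0])<16)&(q[:,2]>20)&(abs(q[:,1])<25)
r=q[m]
for a in range(20,140,10):
    k=r[(r[:,2]>a)&(r[:,2]<a+10)]
    if len(k): print("bar z",a,len(k),"y",np.median(k[:,1]).round(2),"x",np.percentile(k[:,0],[1,99]).round(1))
print(r[:,2].max())
```

```text
u min pct [610.67485306 611.30417643 612.38474312] v [-12.33578506 -11.92708155 -11.80234569  91.10568727  91.48650425
  93.36094936]
-12 1135 [610.9 613. ]
-6 1027 [611. 613.]
0 1021 [611. 613.]
6 815 [611.  612.4]
12 175 [611. 611.]
18 117 [611.1 611.1]
24 31 [624.3 626.7]
30 37 [622.4 622.7]
36 35 [623.1 625.7]
42 42 [622.5 622.8]
48 51 [625.8 627.4]
54 115 [611.2 611.2]
60 190 [611.2 611.3]
66 219 [611.3 611.3]
72 1015 [610.7 613.4]
78 1015 [610.7 612.8]
84 1000 [610.7 612.8]
90 247 [610.8 613.8]
cover v [10.26996497 12.55760314 66.72643765 69.26624415] u [611.68107845 622.4977511  623.85340895]
bar z 20 916 y -6.93 x [-15.   13.5]
bar z 30 967 y -6.81 x [-15.1  13.7]
bar z 40 1016 y -6.71 x [-15.2  13.6]
bar z 50 1074 y -4.7 x [-14.5  13.3]
bar z 60 933 y -0.49 x [-13.2  12. ]
bar z 70 1002 y -0.41 x [-13.1  12.3]
bar z 80 1068 y -0.31 x [-13.4  12.1]
bar z 90 1081 y -0.21 x [-13.2  12.3]
bar z 100 1141 y -0.13 x [-13.4  11.7]
bar z 110 1187 y 0.33 x [-13.3  11.9]
bar z 120 581 y 0.87 x [-13.2  11.8]
125.24701337108682
```

```bash
python3 -m inch '[[-0.0262,0.0092,-0.0152,0,0,0,0],[-0.0262,0.0092,-0.0152,0,0,0,0],[-0.0262,0.0092,-0.0152,0,0,0,0],[-0.0262,0.0092,-0.0152,0.009,0,0,0],[0,0.02,0,0,0,0,0]]'; python3 -m inch '[[0,0,0,0,0,0,0],[0,0,0,0,0,0,0],[0,0,0,0,0,0,0],[0,0,0,0,0,0,0]]'; python3 st.py 477.1 -2.6 62.8
```

```text
time: 11.5
ee_pos: [477.0, 0.2, 72.6]
orientation: [-0.481, 0.475, -0.518, 0.524]
contact_force: [0.4, -0.9, 0.1]
finger_gap: 28.9
time: 11.83
ee_pos: [479.0, -3.5, 72.7]
orientation: [-0.48, 0.475, -0.519, 0.524]
contact_force: [-0.1, 0.1, -1.3]
finger_gap: 29.0
t 11.83 p [479.   -3.5  72.7] gap 29.0 F [-0.1  0.1 -1.3] yaw z -5.05 tooly [ 0.01  -0.001 -1.   ]
d tool(m) [-0.0007  0.0099 -0.0021]
```

```bash
python3 -m inch '[[-0.0007,0.006,0,0,0,0,0],[0,0.004,0,0,0,0,0],[0,0,0,0,0,0,0],[0,0,0,0,0,0,0]]'; python3 -m inch '[[0,0,0,0,0,0,0]]'; python3 st.py 535.7 -7.7 62.8; python3 look.py s4 side; python3 look.py w5 wrist
python3 - <<'E'
from h import *
import pickle
st,s=pickle.load(open("s4.pkl","rb"));i=s["color"][:,:,::-1]
cv2.imwrite('pics/s4c.png',cv2.resize(i[185:265,250:400],(800,427)))
st,s=pickle.load(open("w5.pkl","rb"));Q=np.load("w5.npy").reshape(-1,3)
T=toolT(st);q=(Q-T[:3,3])@T[:3,:3]
r=q[(abs(q[:,0])<16)&(q[:,2]>20)&(abs(q[:,1])<25)]
for a in range(20,140,10):
    k=r[(r[:,2]>a)&(r[:,2]<a+10)]
    if len(k): print("bar z",a,len(k),"y",np.median(k[:,1]).round(2),"x",np.percentile(k[:,0],[1,99]).round(1))
E
```

```text
time: 12.17
ee_pos: [478.5, -2.3, 61.3]
orientation: [-0.48, 0.476, -0.519, 0.524]
contact_force: [0.8, 0.4, -1.2]
finger_gap: 28.9
time: 12.25
ee_pos: [478.6, -2.2, 61.6]
orientation: [-0.48, 0.476, -0.519, 0.524]
contact_force: [0.1, 0.3, -2.3]
finger_gap: 29.2
t 12.25 p [478.6  -2.2  61.6] gap 29.2 F [ 0.1  0.3 -2.3] yaw z -5.0 tooly [ 0.009 -0.001 -1.   ]
d tool(m) [ 0.0005 -0.0007  0.0574]
12.25 [478.6  -2.2  61.6]
12.3 [478.7  -2.2  61.7]
bar z 20 911 y -6.92 x [-15.   13.5]
bar z 30 973 y -6.82 x [-15.4  13.7]
bar z 40 1016 y -6.67 x [-15.1  13.5]
bar z 50 1068 y -4.67 x [-14.4  13.1]
bar z 60 934 y -0.55 x [-13.2  12. ]
bar z 70 1004 y -0.42 x [-13.5  12.2]
bar z 80 1068 y -0.3 x [-13.3  12.1]
bar z 90 1080 y -0.27 x [-13.2  11.9]
bar z 100 1147 y -0.09 x [-13.5  11.6]
bar z 110 1178 y 0.33 x [-13.3  11.9]
bar z 120 583 y 0.86 x [-13.2  11.8]
bar z 130 331 y 20.7 x [-15.8  15.7]
```

View pics/s4c.png

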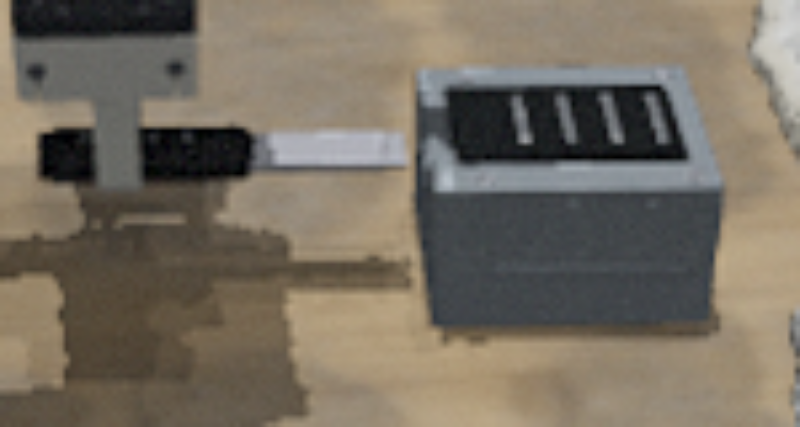

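View pics/w5.png

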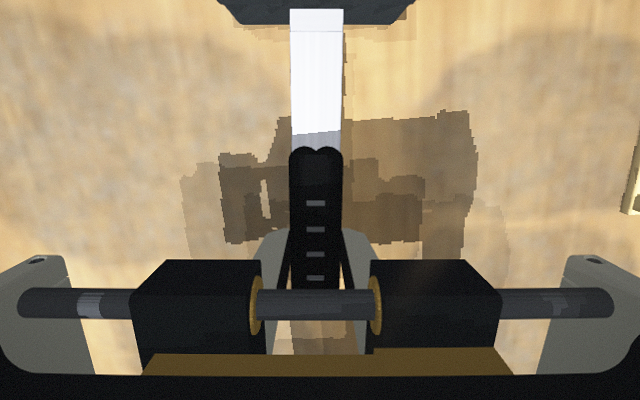

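```bash
python3 -m inch '[[0.0003,-0.0012,0.008,0,0,0,0],[0,0.0002,0.01,0,0,0,0],[0,0.0001,0.008,0,0,0,0],[0,0,0,0,0,0,0],[0,0,0,0,0,0,0]]'; python3 st.py 535.7 -7.7 62.8
```

```text
time: 12.77
ee_pos: [504.8, -4.8, 62.5]
orientation: [-0.48, 0.476, -0.519, 0.523]
contact_force: [-0.2, 0.3, -0.8]
finger_gap: 29.2
t 12.77 p [504.8  -4.8  62.5] gap 29.2 F [-0.2  0.3 -0.8] yaw z -5.0 tooly [ 0.008 -0.001 -1.   ]
d tool(m) [ 0.0002 -0.0001  0.031 ]
```

```bash
python3 -m inch '[[0,0.0001,0.01,0,0,0,0],[0,0.0001,0.011,0,0,0,0],[0,0.0001,0.01,0,0,0,0],[0,0,0,0,0,0,0],[0,0,0,0,0,0,0]]'; python3 st.py 535.7 -7.7 62.8; python3 look.py s5 side;python3 -c "
import cv2
i=cv2.imread('pics/s5.png');cv2.imwrite('pics/s5c.png',cv2.resize(i[185:265,250:400],(800,427)))"
```

```text
time: 13.18
ee_pos: [535.5, -7.4, 62.5]
orientation: [-0.48, 0.476, -0.519, 0.523]
contact_force: [-0.7, 0.5, -0.9]
finger_gap: 29.0
t 13.18 p [535.5  -7.4  62.5] gap 29.0 F [-0.7  0.5 -0.9] yaw z -5.0 tooly [ 0.008 -0.001 -1.   ]
d tool(m) [ 0.0002 -0.0003  0.0002]
13.1833 [535.5  -7.4  62.5]
```

View pics/s5c.png

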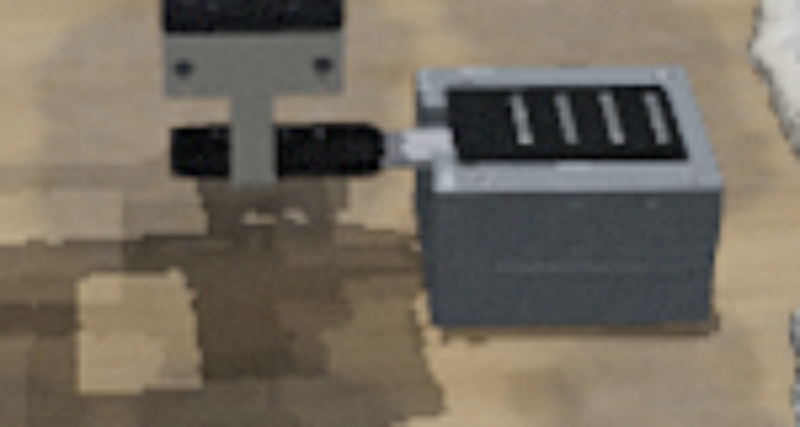

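```bash
python3 -m inch '[[0,0.0008,0,0,0,0,0],[0,0.0041,-0.0001,0.05,0,0,0],[0,0.0041,-0.0001,0.05,0,0,0],[0,0,0,0,0,0,0],[0,0,0,0,0,0,0]]'; python3 st.py; python3 -m inch '[[0,0.0041,-0.0001,0.05,0,0,0],[0,0,0,0,0,0,0],[0,0,0,0,0,0,0]]'; python3 st.py
```

```text
time: 13.65
ee_pos: [534.8, -7.3, 53.9]
orientation: [-0.503, 0.451, -0.492, 0.549]
contact_force: [-0.4, -0.1, -1.6]
finger_gap: 29.5
t 13.65 p [534.8  -7.3  53.9] gap 29.5 F [-0.4 -0.1 -1.6] yaw z -4.99 tooly [ 0.107 -0.009 -0.994]
time: 13.9
ee_pos: [535.5, -7.4, 50.0]
orientation: [-0.514, 0.439, -0.479, 0.561]
contact_force: [-0.3, 0.1, -0.6]
finger_gap: 29.1
t 13.9 p [535.5  -7.4  50. ] gap 29.1 F [-0.3  0.1 -0.6] yaw z -4.99 tooly [ 0.156 -0.014 -0.988]
```

```bash
python3 look.py s6 side;python3 look.py w6 wrist
python3 - <<'E'
import cv2
i=cv2.imread('pics/s6.png');cv2.imwrite('pics/s6c.png',cv2.resize(i[185:265,250:400],(800,427)))
from h import *
import pickle
st,s=pickle.load(open("w6.pkl","rb"));Q=np.load("w6.npy").reshape(-1,3)
T=toolT(st);q=(Q-T[:3,3])@T[:3,:3]
r=q[(abs(q[:,0])<16)&(q[:,2]>20)&(abs(q[:,1])<40)]
W=Q[(abs(q[:,0])<16)&(q[:,2]>20)&(abs(q[:,1])<40)]
for a in range(20,140,10):
    k=(r[:,2]>a)&(r[:,2]<a+10)
    if k.sum(): print("bar z",a,k.sum(),"y",np.median(r[k,1]).round(2),"wx,z",np.median(W[k,0]).round(1),np.median(W[k,2]).round(1))
E
```

```text
13.9 [535.5  -7.4  50. ]
13.95 [535.8  -7.4  50.1]
bar z 20 906 y -6.56 wx,z 559.5 60.4
bar z 30 970 y -6.33 wx,z 569.4 61.7
bar z 40 1007 y -6.12 wx,z 579.3 63.1
bar z 50 1069 y -4.05 wx,z 589.3 62.7
bar z 60 923 y 0.35 wx,z 599.9 59.9
bar z 70 1104 y 0.67 wx,z 610.2 61.1
bar z 80 1205 y 0.8 wx,z 619.7 62.6
bar z 90 1685 y -10.88 wx,z 627.2 75.8
bar z 100 1619 y -9.86 wx,z 637.6 76.3
bar z 110 1674 y -8.84 wx,z 647.7 76.8
bar z 120 933 y -8.1 wx,z 655.4 77.3
```

View pics/s6c.png

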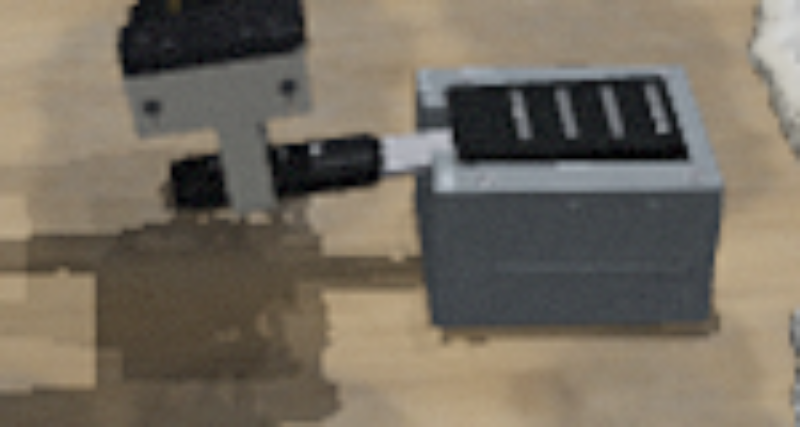

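View pics/w6.png

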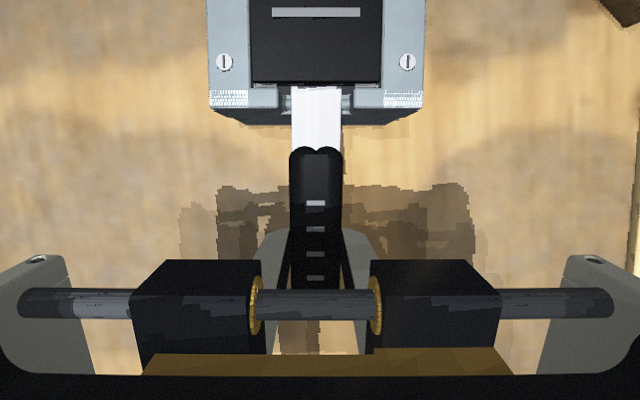

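```bash
python3 -m inch '[[0,0.0041,-0.0001,0.05,0,0,0],[0,0,0,0,0,0,0],[0,0,0,0,0,0,0]]'; python3 -m inch '[[0,0.0041,-0.0001,0.05,0,0,0],[0,0,0,0,0,0,0],[0,0,0,0,0,0,0]]'; python3 st.py; python3 look.py w7 wrist;cat > barchk.py <<'E'
from h import *
import pickle,sys
n=sys.argv[1]
st,s=pickle.load(open(n+".pkl","rb"));Q=np.load(n+".npy").reshape(-1,3)
T=toolT(st);q=(Q-T[:3,3])@T[:3,:3]
m=(abs(q[:,0])<16)&(q[:,2]>20)&(abs(q[:,1])<40);r=q[m];W=Q[m]
for a in range(20,140,10):
    k=(r[:,2]>a)&(r[:,2]<a+10)
    if k.sum(): print("bar z",a,k.sum(),"y",np.median(r[k,1]).round(2),"wx,z",np.median(W[k,0]).round(1),np.median(W[k,2]).round(1))
E
python3 barchk.py w7
```

```text
time: 14.25
ee_pos: [536.2, -7.5, 45.8]
orientation: [-0.525, 0.426, -0.465, 0.572]
contact_force: [0.1, 0.1, -0.9]
finger_gap: 29.0
time: 14.5
ee_pos: [537.0, -7.5, 41.8]
orientation: [-0.535, 0.413, -0.45, 0.584]
contact_force: [-1.1, 0.6, -1.0]
finger_gap: 29.2
t 14.5 p [537.   -7.5  41.8] gap 29.2 F [-1.1  0.6 -1. ] yaw z -5.0 tooly [ 0.253 -0.022 -0.967]
14.5 [537.   -7.5  41.8]
bar z 20 905 y -6.66 wx,z 559.7 54.5
bar z 30 956 y -6.4 wx,z 569.3 56.8
bar z 40 1020 y -6.26 wx,z 579.0 59.2
bar z 50 1073 y -4.11 wx,z 588.8 59.9
bar z 60 934 y 0.16 wx,z 599.8 58.2
bar z 70 1133 y 0.46 wx,z 610.0 60.5
bar z 80 1165 y 0.59 wx,z 619.0 62.8
bar z 90 1697 y -10.3 wx,z 625.5 76.0
bar z 100 1615 y -9.69 wx,z 635.7 77.9
bar z 110 1714 y -8.99 wx,z 645.6 79.8
bar z 120 919 y -8.48 wx,z 653.1 81.3
```

```bash
python3 look.py s7 side; python3 -c "
import cv2
i=cv2.imread('pics/s7.png');cv2.imwrite('pics/s7c.png',cv2.resize(i[175:265,250:400],(800,480)))"
```

```text
14.55 [537.   -7.6  41.9]
```

View pics/s7c.png

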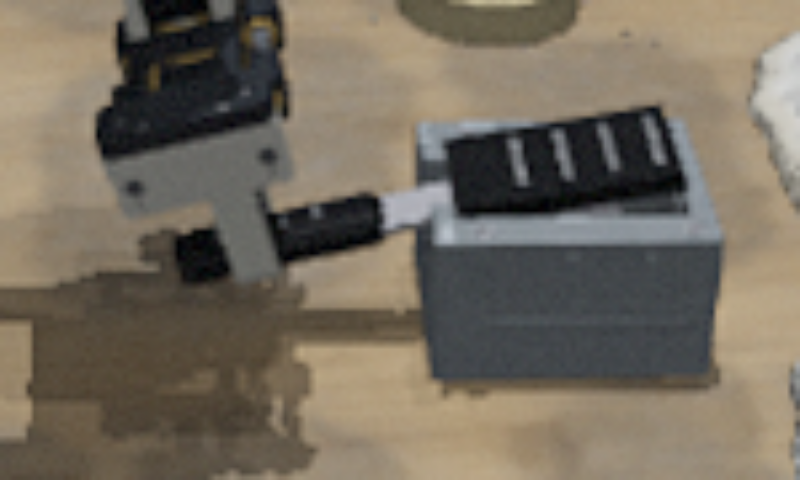

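View pics/w7.png

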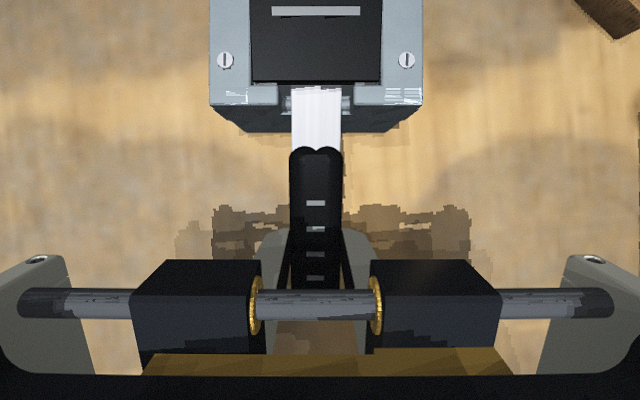

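```bash
python3 -m inch '[[0,0.0041,-0.0001,0.05,0,0,0],[0,0,0,0,0,0,0],[0,0,0,0,0,0,0]]'; python3 st.py; python3 look.py w8 wrist;python3 barchk.py w8; python3 look.py s8 side; python3 -c "
import cv2
i=cv2.imread('pics/s8.png');cv2.imwrite('pics/s8c.png',cv2.resize(i[175:265,250:400],(800,480)))"
```

```text
time: 14.85
ee_pos: [537.8, -7.6, 37.7]
orientation: [-0.545, 0.399, -0.435, 0.595]
contact_force: [-1.1, -0.6, -1.0]
finger_gap: 29.2
t 14.85 p [537.8  -7.6  37.7] gap 29.2 F [-1.1 -0.6 -1. ] yaw z -5.0 tooly [ 0.301 -0.026 -0.953]
14.85 [537.8  -7.6  37.7]
bar z 20 906 y -6.64 wx,z 559.8 51.4
bar z 30 963 y -6.49 wx,z 569.3 54.3
bar z 40 1018 y -6.29 wx,z 578.9 57.2
bar z 50 1067 y -4.29 wx,z 588.7 58.3
bar z 60 949 y 0.0 wx,z 599.7 57.4
bar z 70 1134 y 0.3 wx,z 609.9 60.0
bar z 80 1160 y 0.42 wx,z 618.8 62.9
bar z 90 1674 y -10.03 wx,z 624.8 76.0
bar z 100 1639 y -9.72 wx,z 634.6 78.7
bar z 110 1723 y -9.23 wx,z 644.3 81.2
bar z 120 904 y -9.0 wx,z 651.6 83.3
14.9 [537.9  -7.6  37.8]
```

View pics/s8c.png

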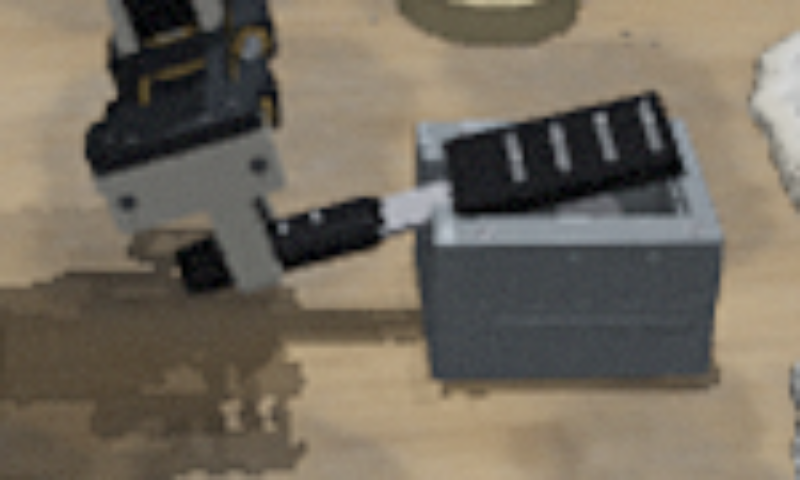

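```bash
cat > cov.py <<'E'
from h import *
import pickle,sys
yaw=np.radians(-5);bx=np.array([np.cos(yaw),np.sin(yaw)]);by=np.array([-np.sin(yaw),np.cos(yaw)])
for n in sys.argv[1:]:
    st,s=pickle.load(open(n+".pkl","rb"));Q=np.load(n+".npy").reshape(-1,3);C=s["color"].reshape(-1,3).astype(int)
    u=Q[:,:2]@bx-610.9;v=Q[:,:2]@by-39.6
    print(n)
    for a in range(8,120,6):
        m=(u>a)&(u<a+6)&(abs(v)<22)&(Q[:,2]>66)&(C.max(1)<90)
        if m.sum()>5: print("  u",a+3,m.sum(),"z",np.percentile(Q[m,2],[10,50,90]).round(1), "umin",u[m].min().round(1))
E
python3 cov.py w4 s4 w8 s8
```

```text
w4
  u 11 289 z [73.9 74.8 75.7] umin 8.5
  u 17 621 z [74.1 74.9 75.8] umin 14.0
  u 23 597 z [74.  75.  75.9] umin 20.0
  u 29 637 z [74.  75.  75.8] umin 26.0
  u 35 641 z [74.  75.  75.8] umin 32.0
  u 41 269 z [74.1 75.1 75.8] umin 38.0
  u 47 680 z [74.  75.  75.9] umin 44.0
  u 53 678 z [74.  75.  75.9] umin 50.0
  u 59 411 z [74. 75. 76.] umin 56.0
  u 65 590 z [74.1 75.  76. ] umin 62.0
  u 71 349 z [74.  74.9 75.7] umin 68.0
s4
  u 11 18 z [67.5 72.1 73.1] umin 8.8
  u 17 26 z [71.9 73.1 74.3] umin 14.1
  u 23 25 z [71.9 72.9 74.2] umin 20.0
  u 29 23 z [72.  73.5 74.5] umin 26.1
  u 35 25 z [71.  73.3 74.4] umin 32.0
  u 47 26 z [72.  73.1 73.9] umin 44.0
  u 53 24 z [71.7 73.1 74.6] umin 50.1
  u 59 14 z [72.4 73.9 75.4] umin 56.2
  u 65 18 z [72.  73.6 74.2] umin 63.4
  u 71 24 z [71.6 73.  73.8] umin 68.1
  u 77 16 z [72.3 73.1 74. ] umin 74.3
  u 83 14 z [72.  73.3 74.2] umin 80.3
  u 89 24 z [71.6 72.9 74.1] umin 86.2
  u 95 24 z [71.8 73.2 74. ] umin 92.1
  u 101 6 z [72.2 73.1 75. ] umin 98.1
  u 107 16 z [67.9 72.7 74.7] umin 104.1
w8
  u 11 1326 z [68.1 75.6 76.6] umin 8.0
  u 17 1366 z [76.1 77.2 78.3] umin 14.0
  u 23 1393 z [77.7 78.8 79.9] umin 20.0
  u 29 1415 z [79.3 80.3 81.4] umin 26.0
  u 35 1114 z [80.7 81.7 82.6] umin 32.0
  u 41 548 z [82.7 83.5 84.3] umin 38.2
s8
  u 11 24 z [71.3 74.2 75.6] umin 8.9
  u 17 25 z [73.6 75.9 76.9] umin 14.6
  u 23 26 z [75.7 77.  78.1] umin 20.0
  u 29 28 z [77.1 78.5 79.5] umin 26.2
  u 35 16 z [78.  79.3 80. ] umin 32.1
  u 41 18 z [80.1 81.4 83. ] umin 39.6
  u 47 24 z [81.3 82.7 83.8] umin 44.0
  u 53 18 z [82.3 83.4 84.9] umin 50.2
  u 59 13 z [84.8 86.4 87.6] umin 56.4
  u 65 26 z [86.9 87.8 89.3] umin 62.3
  u 71 25 z [88.2 89.6 91.2] umin 68.0
  u 77 7 z [90.5 91.7 93.3] umin 75.0
  u 83 25 z [91.3 92.3 94.5] umin 80.4
  u 89 27 z [92.8 93.9 95.2] umin 86.1
  u 95 8 z [94.2 95.3 97.6] umin 92.2
  u 101 19 z [96.4 97.1 98.2] umin 98.5
```

```bash
python3 -m inch '[[0,0,0.004,0,0,0,0],[0,0,0.003,0,0,0,0],[0,0,0,0,0,0,0],[0,0,0,0,0,0,0]]'; python3 st.py; python3 look.py s9 side; python3 look.py w9 wrist;python3 barchk.py w9;  python3 cov.py s9 w9; python3 -c "
import cv2
i=cv2.imread('pics/s9.png');cv2.imwrite('pics/s9c.png',cv2.resize(i[175:265,250:400],(800,480)))"
```

```text
time: 15.28
ee_pos: [545.1, -8.3, 40.0]
orientation: [-0.546, 0.398, -0.435, 0.595]
contact_force: [0.2, -0.5, -0.9]
finger_gap: 28.9
t 15.28 p [545.1  -8.3  40. ] gap 28.9 F [ 0.2 -0.5 -0.9] yaw z -5.0 tooly [ 0.303 -0.026 -0.953]
15.2833 [545.1  -8.3  40. ]
15.3333 [544.9  -8.3  39.8]
bar z 20 894 y -6.66 wx,z 566.9 53.6
bar z 30 967 y -6.46 wx,z 576.4 56.5
bar z 40 1020 y -6.28 wx,z 586.0 59.3
bar z 50 1073 y -4.23 wx,z 595.8 60.5
bar z 60 1025 y 0.18 wx,z 607.3 59.4
bar z 70 1147 y 0.42 wx,z 616.4 62.1
bar z 80 1118 y 0.5 wx,z 626.1 65.2
bar z 90 1853 y -12.96 wx,z 631.6 80.7
bar z 100 1683 y -16.41 wx,z 639.5 87.3
bar z 110 1625 y -12.49 wx,z 650.2 86.7
bar z 120 859 y -9.85 wx,z 658.2 86.5
s9
  u 17 14 z [76.6 80.6 86.7] umin 18.3
  u 23 23 z [84.1 85.9 87.2] umin 20.1
  u 29 25 z [84.2 85.2 86.7] umin 26.0
  u 35 23 z [84.1 85.3 86.2] umin 32.0
  u 41 24 z [83.7 84.8 86.5] umin 38.1
  u 47 9 z [83.  84.9 86. ] umin 44.1
  u 53 25 z [83.3 84.7 85.5] umin 50.4
  u 59 24 z [82.4 83.7 84.8] umin 56.3
  u 65 14 z [82.3 83.3 83.9] umin 62.0
  u 71 15 z [82.  83.1 84.1] umin 68.4
  u 77 23 z [81.4 82.6 84.2] umin 74.2
  u 83 21 z [81.1 82.  83.4] umin 80.1
  u 89 8 z [80.7 81.6 82.5] umin 87.5
  u 95 21 z [80.3 81.2 82.2] umin 92.2
  u 101 25 z [79.7 81.1 81.8] umin 98.4
  u 107 6 z [79.9 80.9 81.9] umin 104.1
  u 113 17 z [79.5 80.4 81.5] umin 110.6
w9
  u 17 1305 z [79.1 85.2 88.1] umin 17.1
  u 23 1469 z [79.9 87.5 88.3] umin 20.0
  u 29 1280 z [86.5 87.3 88. ] umin 26.0
  u 35 1264 z [86.1 86.9 87.7] umin 32.0
  u 41 1252 z [85.8 86.6 87.4] umin 38.0
  u 47 579 z [85.4 86.2 86.9] umin 44.0
```

View pics/s9c.png

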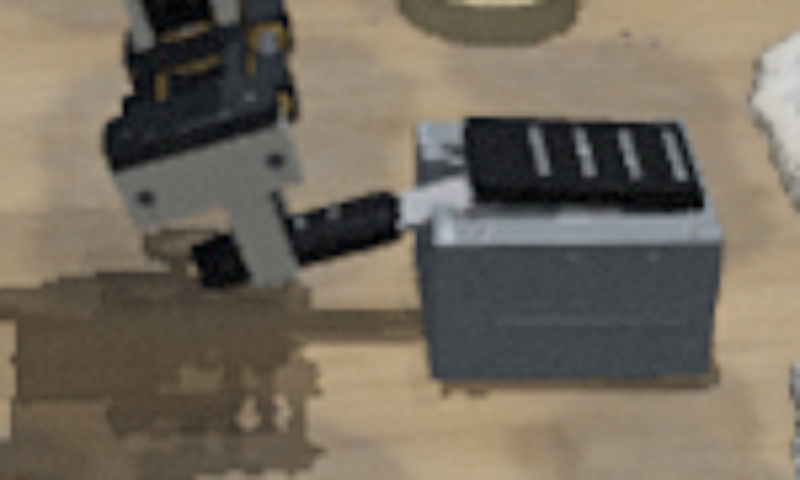

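View pics/w9.png

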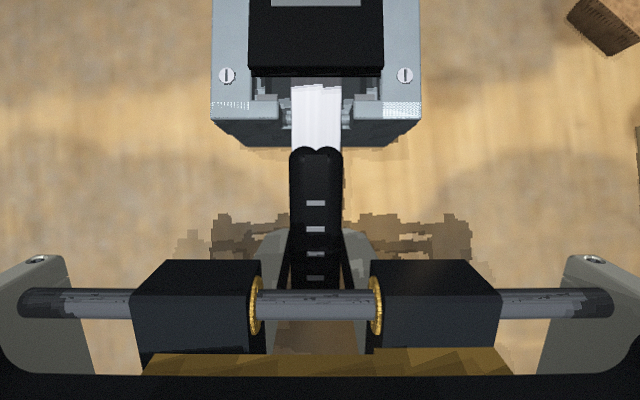

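```bash
python3 -m inch '[[0,0,0,0,0,0,0],[0,0,0.003,0,0,0,0],[0,0,0.003,0,0,0,0],[0,0,0,0,0,0,0],[0,0,0,0,0,0,0]]'; python3 st.py; python3 look.py s10 side; python3 cov.py s10
```

```text
time: 15.8
ee_pos: [550.6, -8.7, 41.7]
orientation: [-0.546, 0.398, -0.435, 0.595]
contact_force: [1.1, 0.1, -0.8]
finger_gap: 29.1
t 15.8 p [550.6  -8.7  41.7] gap 29.1 F [ 1.1  0.1 -0.8] yaw z -5.0 tooly [ 0.303 -0.026 -0.953]
15.8 [550.6  -8.7  41.7]
s10
  u 23 22 z [77.8 81.2 88.9] umin 23.9
  u 29 23 z [86.8 88.2 89.3] umin 26.3
  u 35 26 z [86.7 87.6 88.8] umin 32.0
  u 41 22 z [86.  87.  87.8] umin 38.1
  u 47 26 z [86.5 86.9 87.9] umin 44.2
  u 53 8 z [85.1 86.8 87.8] umin 50.1
  u 59 21 z [84.4 85.8 87.5] umin 56.5
  u 65 25 z [83.9 85.2 86.2] umin 62.1
  u 71 13 z [83.5 84.4 85.2] umin 68.8
  u 77 17 z [82.9 83.7 84.9] umin 75.2
  u 83 23 z [81.9 83.4 84.2] umin 80.2
  u 89 19 z [81.3 82.7 84.1] umin 86.3
  u 95 7 z [81.1 82.1 83.3] umin 96.3
  u 101 23 z [80.2 81.4 83.2] umin 98.1
  u 107 25 z [80.4 81.8 82.7] umin 104.1
  u 113 7 z [80.2 80.7 82.1] umin 110.3
  u 119 15 z [79.8 80.6 81.9] umin 116.2
```

```bash
python3 -m inch '[[0,-0.0038,0.0003,-0.05,0,0,0],[0,-0.0038,0.0003,-0.05,0,0,0],[0,-0.0038,0.0003,-0.05,0,0,0],[0,-0.0038,0.0003,-0.05,0,0,0],[0,0,0,0,0,0,0]]'; python3 -m inch '[[0,-0.0038,0.0003,-0.05,0,0,0],[0,-0.0036,0.0003,-0.047,0,0,0],[0,0,0,0,0,0,0],[0,0,0,0,0,0,0]]'; python3 st.py; python3 look.py s11 side; python3 cov.py s11;python3 -c "
import cv2
i=cv2.imread('pics/s11.png');cv2.imwrite('pics/s11c.png',cv2.resize(i[175:265,250:400],(800,480)))"
```

```text
time: 16.27
ee_pos: [549.0, -8.6, 57.4]
orientation: [-0.503, 0.451, -0.493, 0.549]
contact_force: [1.1, -0.5, -1.9]
finger_gap: 29.0
time: 16.6
ee_pos: [548.2, -8.6, 63.5]
orientation: [-0.481, 0.474, -0.518, 0.525]
contact_force: [0.1, 0.0, -2.6]
finger_gap: 29.2
t 16.6 p [548.2  -8.6  63.5] gap 29.2 F [ 0.1  0.  -2.6] yaw z -5.0 tooly [ 0.014 -0.001 -1.   ]
16.6 [548.2  -8.6  63.5]
s11
  u 29 26 z [71.6 73.5 74.7] umin 26.1
  u 35 27 z [73.5 74.2 75.5] umin 32.0
  u 41 23 z [72.7 74.  75.5] umin 38.3
  u 47 28 z [73.7 74.7 76.6] umin 44.1
  u 53 10 z [74.2 75.5 76.3] umin 50.6
  u 59 21 z [74.4 75.5 77.6] umin 56.9
  u 65 23 z [74.9 76.4 78. ] umin 62.1
  u 71 17 z [75.9 77.4 78.1] umin 68.2
  u 77 13 z [76.7 77.5 79.2] umin 76.0
  u 83 23 z [76.9 78.1 78.8] umin 80.3
  u 89 26 z [77.5 78.5 80.2] umin 86.2
  u 101 26 z [78.4 79.5 80.3] umin 98.1
  u 107 24 z [78.3 79.9 81. ] umin 104.1
  u 113 10 z [79.  80.4 80.7] umin 110.2
  u 119 19 z [80.1 81.3 82.3] umin 116.5
```

View pics/s11c.png

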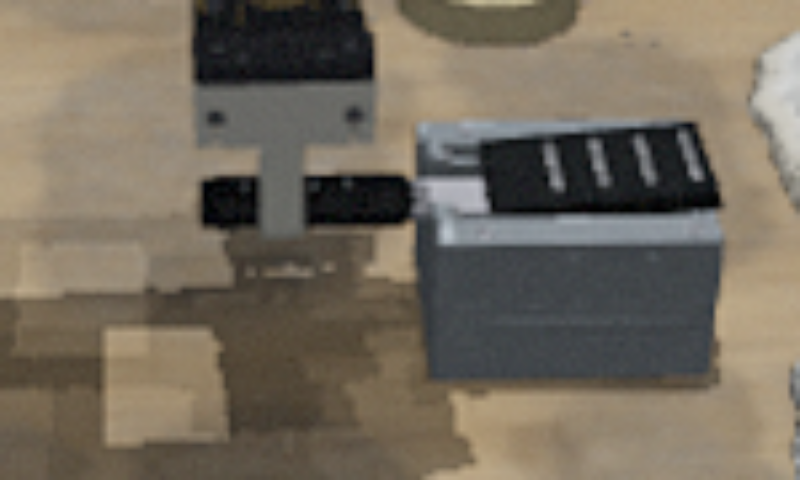

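```bash
python3 -m inch '[[0,0.001,0,-0.006,0,0,0],[0,0,-0.01,0,0,0,0],[0,0,-0.025,0,0,0,0],[0,0,-0.025,0,0,0,0],[0,0,-0.02,0,0,0,0]]'; python3 st.py; python3 look.py s12 side; python3 cov.py s12|head -4
```

```text
time: 17.07
ee_pos: [466.1, -1.4, 61.8]
orientation: [-0.479, 0.476, -0.52, 0.523]
contact_force: [-0.2, 0.1, -0.5]
finger_gap: 29.0
t 17.07 p [466.1  -1.4  61.8] gap 29.0 F [-0.2  0.1 -0.5] yaw z -5.0 tooly [ 0.006 -0.001 -1.   ]
17.0667 [466.1  -1.4  61.8]
s12
  u 29 29 z [71.3 73.2 74.5] umin 26.3
  u 35 24 z [72.7 73.9 75.1] umin 32.3
  u 41 26 z [73.  74.2 75.5] umin 38.0
```

```bash
python3 -m inch '[[0.036,0,-0.005,0.008,0,0,0],[0.036,0.012,-0.005,0,0,0,0],[0.036,0.014,0,0,0,0,0],[0,0.014,0,0,0,0,0],[0,0,0,0,0,0,0]]'; python3 -m inch '[[0,0,0,0,0,0,0],[0,0,0,0,0,0,0]]';python3 st.py 455 -110 11.5
```

```text
time: 17.53
ee_pos: [447.4, -109.2, 19.9]
orientation: [-0.48, 0.474, -0.519, 0.525]
contact_force: [-0.3, -0.0, -1.6]
finger_gap: 29.6
time: 17.7
ee_pos: [449.6, -107.6, 23.1]
orientation: [-0.481, 0.474, -0.517, 0.525]
contact_force: [-0.4, -0.6, -1.7]
finger_gap: 28.9
t 17.7 p [ 449.6 -107.6   23.1] gap 28.9 F [-0.4 -0.6 -1.7] yaw z -4.96 tooly [ 0.015 -0.001 -1.   ]
d tool(m) [0.0019 0.0117 0.0054]
```

```bash
python3 -m inch '[[0,0.008,0,0,0,0,0],[0,0.003,0,0,0,0,0],[0,0,0,0,0,0,0],[0,0,0,0,0,0,0]]';python3 st.py 455 -110 11
```

```text
time: 18.03
ee_pos: [449.7, -107.9, 11.3]
orientation: [-0.481, 0.475, -0.518, 0.525]
contact_force: [0.8, 0.7, -0.3]
finger_gap: 28.7
t 18.03 p [ 449.7 -107.9   11.3] gap 28.7 F [ 0.8  0.7 -0.3] yaw z -4.96 tooly [ 0.014 -0.001 -1.   ]
d tool(m) [0.0016 0.0004 0.0055]
```

```bash
python3 -m inch '[[0,0,0,0,0,0,0.6],[0,0,0,0,0,0,0.7],[0,0,0,0,0,0,0.8],[0,0,0,0,0,0,1],[0,0,0,0,0,0,1]]'; python3 -m inch '[[0,-0.02,0,-0.013,0,0,1],[0,-0.035,0,0,0,0,1],[0,-0.04,0,0,0,0,1],[0,-0.04,0,0,0,0,1],[0,0,0.02,0,0,0,1]]';python3 st.py; python3 look.py w13 wrist;python3 - <<'E'
from h import *
Q=np.load("w13.npy").reshape(-1,3)
q=Q[(Q[:,0]>350)&(Q[:,0]<600)&(Q[:,1]>-170)&(Q[:,1]<-60)&(Q[:,2]>5)&(Q[:,2]<40)]
print(cv2.minAreaRect(q[:,:2].astype(np.float32)))
for a in range(400,590,20):
    r=q[(q[:,0]>a)&(q[:,0]<a+20)]
    if len(r): print(a,r[:,1].min().round(1),r[:,1].max().round(1),np.median(r[:,2]).round(1))
E
```

```text
time: 18.45
ee_pos: [449.7, -108.4, 11.6]
orientation: [-0.481, 0.474, -0.518, 0.525]
contact_force: [-0.6, -0.9, -0.9]
finger_gap: 57.7
time: 18.87
ee_pos: [470.4, -110.6, 155.2]
orientation: [-0.48, 0.476, -0.518, 0.525]
contact_force: [-0.2, -0.7, 2.3]
finger_gap: 90.4
t 18.87 p [ 470.4 -110.6  155.2] gap 90.4 F [-0.2 -0.7  2.3] yaw z -5.01 tooly [ 0.011 -0.003 -1.   ]
18.8667 [ 470.4 -110.6  155.2]
((494.2605895996094, -111.75047302246094), (29.85539436340332, 159.42799377441406), 84.96037292480469)
400 -117.7 -93.5 17.7
420 -121.5 -90.7 17.7
440 -123.0 -92.2 17.7
460 -124.4 -94.3 17.8
480 -127.1 -96.4 17.7
500 -126.5 -98.3 12.3
520 -128.1 -101.2 11.8
540 -129.6 -103.2 11.7
560 -131.7 -105.2 11.2
```

```bash
python3 st.py 706.7 -22.7 150
```

```text
t 18.92 p [ 473.  -110.8  151.4] gap 91.6 F [-1.9  0.8 -2.9] yaw z -5.02 tooly [ 0.009 -0.002 -1.   ]
d tool(m) [-0.1082  0.0034  0.225 ]
```

```bash
python3 -m inch '[[-0.0155,0,0.0321,-0.004,0,0,1],[-0.0155,0,0.0321,0,0,0,1],[-0.0155,0,0.0321,0,0,0,1],[-0.0155,0,0.0321,0,0,0,1],[-0.0155,0,0.0321,0,0,0,1]]' >/dev/null; python3 -m inch '[[-0.0155,0,0.0321,0,0,0,1],[-0.0155,0,0.0321,0,0,0,1],[0,0,0,0,0,0,1],[0,0,0,0,0,0,1],[0,0,0,0,0,0,1]]';python3 -m inch '[[0,0,0,0,0,0,1]]'; python3 st.py 706.7 -22.7 90;python3 look.py w14 wrist; python3 cov.py w14
python3 - <<'E'
from h import *
import pickle
st,s=pickle.load(open("w14.pkl","rb"));Q=np.load("w14.npy").reshape(-1,3);C=s["color"].reshape(-1,3).astype(int)
T=toolT(st);q=(Q-T[:3,3])@T[:3,:3]
m=(Q[:,2]>77.5)&(Q[:,2]<95)&(abs(q[:,0])<45)&(q[:,2]>0)
for a in range(0,40,8):
    k=m&(q[:,2]>a)&(q[:,2]<a+8)
    if k.sum(): print(a,np.percentile(q[k,0],[0.5,99.5]).round(1),np.median(Q[k,2]).round(1))
E
```

```text
time: 19.75
ee_pos: [702.1, -21.6, 145.4]
orientation: [0.477, -0.479, 0.522, -0.52]
contact_force: [0.1, 0.1, -0.3]
finger_gap: 93.0
time: 19.83
ee_pos: [701.8, -21.9, 146.3]
orientation: [0.477, -0.478, 0.522, -0.521]
contact_force: [0.5, -0.0, 0.9]
finger_gap: 92.7
t 19.83 p [701.8 -21.9 146.3] gap 92.7 F [ 0.5 -0.   0.9] yaw z -5.02 tooly [-0.003  0.    -1.   ]
d tool(m) [0.0003 0.0562 0.0051]
19.8333 [701.8 -21.9 146.3]
w14
  u 11 8 z [68.  68.9 70.2] umin 10.5
  u 29 263 z [74.3 75.2 76. ] umin 26.2
  u 35 290 z [74.9 75.6 76.4] umin 32.0
  u 41 303 z [75.4 76.2 77. ] umin 38.0
  u 47 303 z [76.2 76.9 77.7] umin 44.0
  u 53 273 z [76.6 77.5 78.4] umin 50.0
  u 59 315 z [77.3 77.9 78.7] umin 56.0
  u 65 342 z [77.7 78.5 79.1] umin 62.0
  u 71 325 z [78.1 79.1 79.9] umin 68.0
  u 77 368 z [78.8 79.6 80.4] umin 74.1
  u 83 367 z [79.1 79.9 80.7] umin 80.0
  u 89 367 z [79.7 80.5 81.3] umin 86.0
  u 95 385 z [80.3 81.2 82. ] umin 92.0
  u 101 391 z [80.5 81.4 82.2] umin 98.0
  u 107 420 z [81.2 82.  82.7] umin 104.0
  u 113 8581 z [248.8 256.3 260. ] umin 110.0
  u 119 5296 z [235.2 239.3 240.6] umin 116.0
0 [-30.1  29.4] 80.9
8 [-30.2  28.9] 81.5
16 [-30.   29.2] 82.2
24 [-30.2  29. ] 82.9
32 [-30.2  28.8] 82.3
```

View pics/w14.png

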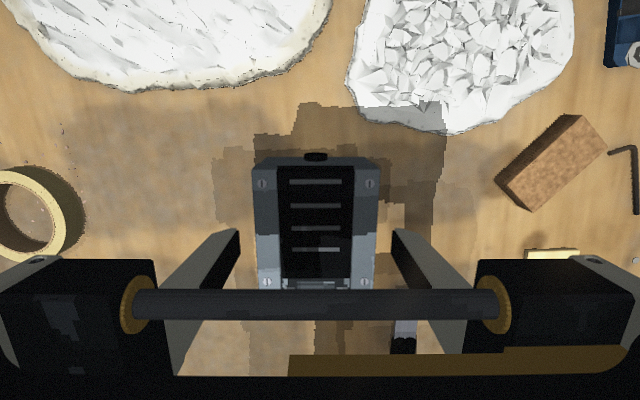

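```bash
python3 -m inch '[[0,0.03,0.004,0,0,0,1],[0,0.025,0,0,0,0,1],[0,0.006,0,0,0,0,0.9],[0,0,0,0,0,0,0.85],[0,0,0,0,0,0,0.8]]'; python3 -m inch '[[0,0,0,0,0,0,0.8],[0,0,0,0,0,0,0.8]]'; python3 st.py 706.7 -22.7 82.5
```

```text
time: 20.3
ee_pos: [706.3, -22.1, 86.3]
orientation: [0.477, -0.478, 0.522, -0.521]
contact_force: [-0.2, 1.3, 1.3]
finger_gap: 78.0
time: 20.47
ee_pos: [706.9, -22.0, 86.9]
orientation: [0.478, -0.478, 0.522, -0.521]
contact_force: [0.7, 0.1, -0.2]
finger_gap: 74.8
t 20.47 p [706.9 -22.   86.9] gap 74.8 F [ 0.7  0.1 -0.2] yaw z -5.0 tooly [-0.001  0.    -1.   ]
d tool(m) [ 0.0008  0.0044 -0.0001]
```

```bash
python3 -m inch '[[0.0004,0.0045,0,0,0,0,0.8],[0,0,0,0,0,0,0.75],[0,0,0,0,0,0,0.75],[0,0,0,0,0,0,0.7]]'; python3 st.py 706.7 -22.7 82.5
```

```text
time: 20.8
ee_pos: [706.2, -22.2, 80.4]
orientation: [0.477, -0.478, 0.522, -0.52]
contact_force: [0.3, 0.6, 0.3]
finger_gap: 66.8
t 20.8 p [706.2 -22.2  80.4] gap 66.8 F [0.3 0.6 0.3] yaw z -4.99 tooly [-0.003  0.    -1.   ]
d tool(m) [ 0.0005 -0.0021  0.0005]
```

```bash
python3 -m inch '[[0,-0.0012,0,0,0,0,0.7],[0,0,0,0,0,0,0.7]]'; python3 st.py; python3 -m inch '[[0,0,0,0,0,0,0],[0,0,0,0,0,0,0],[0,0,0,0,0,0,0],[0,0,0,0,0,0,0]]'; python3 st.py
```

```text
time: 20.97
ee_pos: [706.4, -22.2, 81.9]
orientation: [0.477, -0.478, 0.522, -0.521]
contact_force: [-0.4, -0.2, 1.1]
finger_gap: 65.5
t 20.97 p [706.4 -22.2  81.9] gap 65.5 F [-0.4 -0.2  1.1] yaw z -4.99 tooly [-0.003  0.    -1.   ]
time: 21.3
ee_pos: [706.3, -22.3, 81.7]
orientation: [0.477, -0.478, 0.522, -0.521]
contact_force: [-0.1, 0.1, 1.6]
finger_gap: 59.3
t 21.3 p [706.3 -22.3  81.7] gap 59.3 F [-0.1  0.1  1.6] yaw z -5.0 tooly [-0.003  0.    -1.   ]
```

```bash
python3 -m inch '[[0,-0.005,0,0,0,0,0],[0,-0.01,0,0,0,0,0],[0,-0.02,0,0,0,0,0],[0,-0.03,0,0,0,0,0],[0,0,0,0,0,0,0]]'; python3 st.py; python3 look.py s15 side; python3 look.py w15 wrist
```

```text
time: 21.72
ee_pos: [708.2, -22.4, 153.8]
orientation: [-0.479, 0.477, -0.52, 0.522]
contact_force: [1.3, -1.0, 0.4]
finger_gap: 59.3
t 21.72 p [708.2 -22.4 153.8] gap 59.3 F [ 1.3 -1.   0.4] yaw z -4.99 tooly [ 0.004 -0.    -1.   ]
21.7167 [708.2 -22.4 153.8]
21.7667 [707.8 -22.3 151.2]
```

View pics/s15.png

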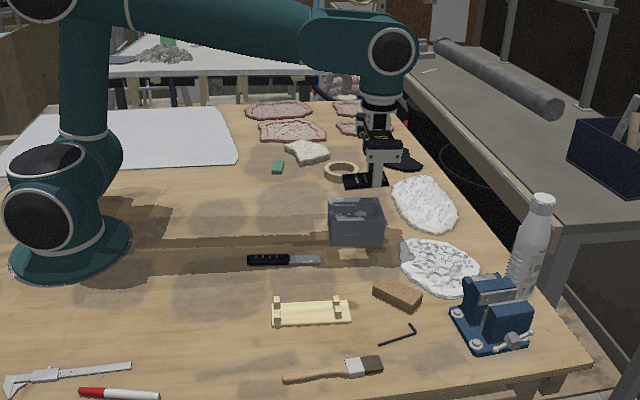

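```bash
python3 st.py 520 70 60
python3 - <<'E'
from h import *
import pickle
st,s=pickle.load(open("w15.pkl","rb"));Q=np.load("w15.npy").reshape(-1,3)
T=toolT(st);q=(Q-T[:3,3])@T[:3,:3]
m=(abs(q[:,0])<25)&(abs(q[:,1])<30)
for a in range(-80,50,10):
    k=m&(q[:,2]>a)&(q[:,2]<a+10)
    if k.sum()>10: print(a,k.sum(),np.median(q[k,1]).round(1))
st,s=pickle.load(open("s15.pkl","rb"));Q=np.load("s15.npy").reshape(-1,3)
T=toolT(st);q=(Q-T[:3,3])@T[:3,:3]
m=(abs(q[:,0])<25)&(abs(q[:,1])<30)
for a in range(-80,50,10):
    k=m&(q[:,2]>a)&(q[:,2]<a+10)
    if k.sum()>10: print("side",a,k.sum(),np.median(q[k,1]).round(1))
E
```

```text
t 21.82 p [707.  -22.3 148.8] gap 59.5 F [-0.3 -0.3 -1.7] yaw z -5.0 tooly [-0.  0. -1.]
d tool(m) [-0.0756  0.0888 -0.1944]
-70 738 6.8
-60 452 6.1
-30 1016 3.3
-20 1164 2.3
-10 1170 1.3
0 1317 0.3
10 1347 -0.5
20 1832 -1.1
30 264 6.6
side -70 48 8.7
side -60 48 7.8
side -50 52 6.4
side -40 41 5.5
side -30 47 5.0
side -20 45 4.2
side -10 31 3.0
side 10 11 0.9
side 20 29 0.6
```

```bash
python3 -m inch '[[-0.0126,0,-0.0324,0,0,0,0],[-0.0126,0,-0.0324,0,0,0,0],[-0.0126,0.01,-0.0324,0,0,0,0],[-0.0126,0.02,-0.0324,0,0,0,0],[-0.0126,0.02,-0.0324,0,0,0,0]]'; python3 -m inch '[[-0.0126,0.02,-0.0324,-0.045,0,0,0],[0,0.02,0,-0.045,0,0,0],[0,0,0,0,0,0,0],[0,0,0,0,0,0,0],[0,0,0,0,0,0,0]]'; python3 st.py 520 70 14; python3 look.py s16 side; python3 -c "
import cv2
i=cv2.imread('pics/s16.png');cv2.imwrite('pics/s16c.png',cv2.resize(i[155:265,230:410],(800,489)))"
```

```text
time: 22.23
ee_pos: [548.7, 55.1, 95.9]
orientation: [0.477, -0.478, 0.522, -0.521]
contact_force: [0.4, 0.9, -1.1]
finger_gap: 59.1
time: 22.65
ee_pos: [519.1, 69.8, 57.9]
orientation: [0.455, -0.499, 0.545, -0.497]
contact_force: [0.2, 0.3, -0.6]
finger_gap: 59.5
t 22.65 p [519.1  69.8  57.9] gap 59.5 F [ 0.2  0.3 -0.6] yaw z -5.02 tooly [-0.091  0.008 -0.996]
d tool(m) [-0.0003  0.0437  0.0049]
22.65 [519.1  69.8  57.9]
```

View pics/s16c.png

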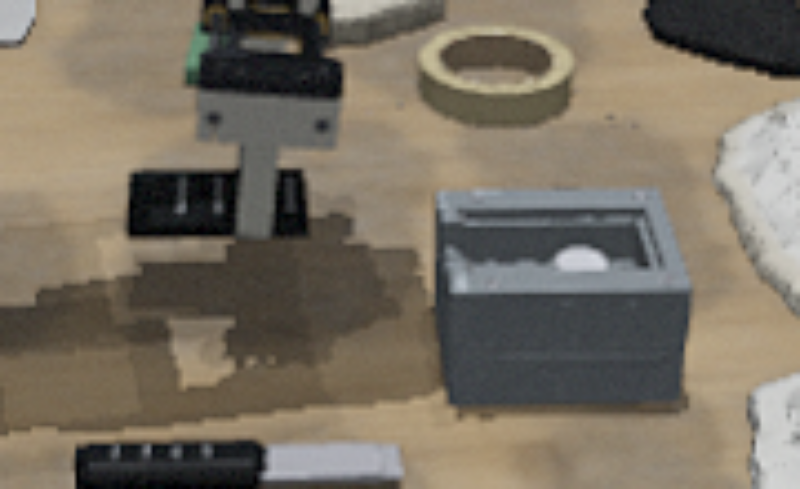

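Cover level in the grip; the plunger is visible in the open box. Lowering.

```bash
python3 -m inch '[[0,0.025,0.002,0,0,0,0],[0,0.018,0.002,0,0,0,0],[0,0,0,0,0,0,0],[0,0,0,0,0,0,0],[0,0,0,0,0,0,0]]'; python3 st.py 520 70 11.5
```

```text
time: 23.12
ee_pos: [519.0, 70.0, 15.6]
orientation: [0.455, -0.499, 0.545, -0.497]
contact_force: [0.3, -0.6, -0.3]
finger_gap: 59.7
t 23.12 p [519.   70.   15.6] gap 59.7 F [ 0.3 -0.6 -0.3] yaw z -5.01 tooly [-0.091  0.008 -0.996]
d tool(m) [-0.0001  0.0039  0.0013]
```

```bash
python3 -m inch '[[0,0.0035,0,0,0,0,0],[0,0,0,0,0,0,0],[0,0,0,0,0,0,0]]'; python3 st.py 520 70 11.5;python3 -m inch '[[0,0,0,0,0,0,0.7],[0,0,0,0,0,0,0.8],[0,0,0,0,0,0,0.9],[0,0,0,0,0,0,1],[0,0,0,0,0,0,1]]'; python3 st.py
```

```text
time: 23.37
ee_pos: [518.1, 70.1, 11.1]
orientation: [0.455, -0.499, 0.545, -0.497]
contact_force: [0.4, -0.3, -0.6]
finger_gap: 59.6
t 23.37 p [518.1  70.1  11.1] gap 59.6 F [ 0.4 -0.3 -0.6] yaw z -5.0 tooly [-0.092  0.008 -0.996]
d tool(m) [-0.0001 -0.0006  0.0018]
time: 23.78
ee_pos: [517.9, 70.1, 10.6]
orientation: [0.455, -0.499, 0.545, -0.497]
contact_force: [-1.0, -0.2, 0.8]
finger_gap: 87.1
t 23.78 p [517.9  70.1  10.6] gap 87.1 F [-1.  -0.2  0.8] yaw z -4.99 tooly [-0.092  0.008 -0.996]
```

```bash
python3 -m inch '[[0,-0.02,0,0,0,0,1],[0,-0.035,0,0,0,0,1],[0,-0.04,0,0.03,0,0,1],[0,-0.03,0,0.03,0,0,0.5],[0,0,0,0.031,0,0,0]]'; python3 -m inch '[[0,0,0,0,0,0,0],[0,0,0,0,0,0,0]]'; python3 look.py s17 side; python3 look.py w17 wrist; python3 st.py 685.2 -20.8 130
python3 - <<'E'
from h import *
for n in("s17","w17"):
    Q=np.load(n+".npy").reshape(-1,3)
    q=Q[(Q[:,0]>430)&(Q[:,0]<580)&(Q[:,1]>20)&(Q[:,1]<120)&(Q[:,2]>6)&(Q[:,2]<30)]
    print(n,cv2.minAreaRect(q[:,:2].astype(np.float32)),np.percentile(q[:,2],[5,50,95]))
E
python3 -c "
import cv2
i=cv2.imread('pics/s17.png');cv2.imwrite('pics/s17c.png',cv2.resize(i[155:275,230:410],(800,533)))"
```

```text
time: 24.2
ee_pos: [531.1, 69.3, 141.9]
orientation: [-0.48, 0.476, -0.52, 0.523]
contact_force: [0.9, 0.4, 1.4]
finger_gap: 83.9
time: 24.37
ee_pos: [528.1, 69.2, 134.7]
orientation: [0.477, -0.478, 0.522, -0.521]
contact_force: [-1.2, 0.6, 0.4]
finger_gap: 70.9
24.3667 [528.1  69.2 134.7]
24.4167 [528.   69.1 134.1]
t 24.47 p [528.   69.1 133.8] gap 62.7 F [ 0.3 -0.1 -0.1] yaw z -4.99 tooly [-0.005  0.    -1.   ]
d tool(m) [0.0759 0.003  0.1645]
s17 ((497.9070129394531, 67.82077026367188), (64.42670440673828, 97.34597778320312), 84.15249633789062) [ 6.42396364  8.10995447 10.18149502]
w17 ((498.0944519042969, 72.1387939453125), (60.06892776489258, 97.64306640625), 85.29688262939453) [ 9.08048308 10.28707275 11.40989837]
```

View pics/s17c.png

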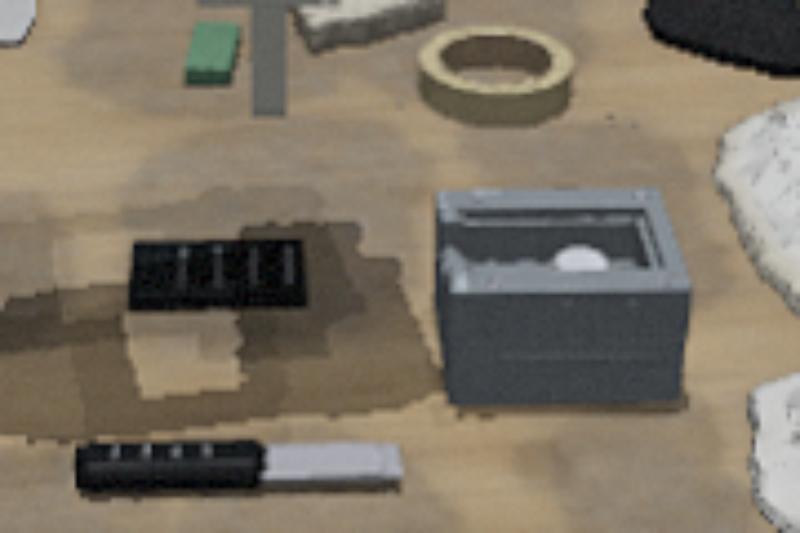

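```bash
python3 -m inch '[[0.0152,0,0.0329,0,0,0,0],[0.0152,0,0.0329,0,0,0,0],[0.0152,0,0.0329,0,0,0,0],[0.0152,0,0.0329,0,0,0,0],[0.0152,0,0.0329,0,0,0,0]]'; python3 -m inch '[[0,0,0,0,0,0,0],[0,0,0,0,0,0,0],[0,0,0,0,0,0,0],[0,0,0,0,0,0,0]]'; python3 st.py 685.2 -20.8 70; python3 look.py w18 wrist;python3 look.py s18 side;python3 look.py t18 top
python3 - <<'E'
from h import *
import pickle
yaw=np.radians(-5);bx=np.array([np.cos(yaw),np.sin(yaw)]);by=np.array([-np.sin(yaw),np.cos(yaw)])
for n in("s17","w18","s18","t18"):
    Q=np.load(n+".npy").reshape(-1,3)
    u=Q[:,:2]@bx-610.9;v=Q[:,:2]@by-39.6
    m=(u>50)&(u<97)&(abs(v)<24)&(Q[:,2]>50)&(Q[:,2]<64)
    if m.sum()>5: print(n,m.sum(),"u",u[m].min().round(1),u[m].max().round(1),"v",v[m].min().round(1),v[m].max().round(1),np.median(Q[m,2]).round(1), "ctr",u[m].mean().round(1),v[m].mean().round(1))
E
```

```text
time: 24.88
ee_pos: [686.8, -22.0, 132.7]
orientation: [0.477, -0.479, 0.523, -0.52]
contact_force: [-0.9, -0.3, -0.1]
finger_gap: 29.4
time: 25.22
ee_pos: [685.0, -20.3, 134.2]
orientation: [0.477, -0.479, 0.522, -0.52]
contact_force: [-0.2, 0.1, -0.2]
finger_gap: 3.5
t 25.22 p [685.  -20.3 134.2] gap 3.5 F [-0.2  0.1 -0.2] yaw z -4.97 tooly [-0.003  0.    -1.   ]
d tool(m) [0.0005 0.0642 0.0004]
25.2167 [685.  -20.3 134.2]
25.2667 [685.1 -20.3 134.6]
25.3167 [685.2 -20.2 135. ]
s17 111 u 50.7 96.9 v -10.5 23.9 55.6 ctr 72.1 12.4
w18 810 u 60.3 86.8 v -13.5 13.5 57.2 ctr 73.8 0.1
s18 113 u 50.5 96.9 v -10.8 24.0 55.7 ctr 72.4 12.6
```

View pics/w18.png

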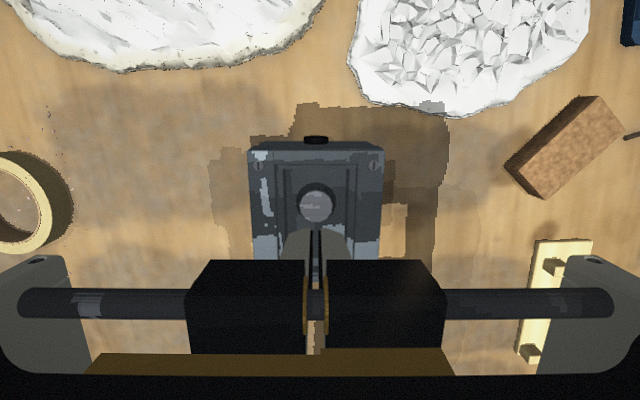

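```bash
python3 -m inch '[[0,0.03,0,0,0,0,0],[0,0.025,0,0,0,0,0],[0,0.008,0,0,0,0,0],[0,0,0,0,0,0,0],[0,0,0,0,0,0,0]]'; python3 st.py 685.2 -20.8 57; python3 -m inch '[[0,0.004,0,0,0,0,0],[0,0.003,0,0,0,0,0],[0,0,0,0,0,0,0],[0,0,0,0,0,0,0]]'; python3 st.py 685.2 -20.8 57
```

```text
time: 25.78
ee_pos: [685.8, -20.7, 72.7]
orientation: [0.477, -0.478, 0.522, -0.521]
contact_force: [0.3, -0.4, 1.2]
finger_gap: 0.6
t 25.78 p [685.8 -20.7  72.7] gap 0.6 F [ 0.3 -0.4  1.2] yaw z -4.98 tooly [-0.002  0.    -1.   ]
d tool(m) [ 0.0002  0.0157 -0.0005]
time: 26.12
ee_pos: [685.9, -20.8, 65.3]
orientation: [0.477, -0.478, 0.522, -0.521]
contact_force: [-0.6, -0.3, -0.3]
finger_gap: 0.5
t 26.12 p [685.9 -20.8  65.3] gap 0.5 F [-0.6 -0.3 -0.3] yaw z -5.0 tooly [-0.001  0.    -1.   ]
d tool(m) [ 0.      0.0083 -0.0007]
```

```bash
python3 -m inch '[[0,0.003,0,0,0,0,0],[0,0.002,0,0,0,0,0],[0,0,0,0,0,0,0],[0,0,0,0,0,0,0]]'; python3 -m inch '[[0,0.002,0,0,0,0,0],[0,0.001,0,0,0,0,0],[0,0,0,0,0,0,0],[0,0,0,0,0,0,0]]'; python3 st.py 685.2 -20.8 57
```

```text
time: 26.45
ee_pos: [686.0, -20.9, 60.2]
orientation: [0.477, -0.478, 0.522, -0.521]
contact_force: [1.0, -0.4, 6.1]
finger_gap: 0.4
time: 26.78
ee_pos: [686.0, -20.9, 57.5]
orientation: [0.478, -0.478, 0.522, -0.521]
contact_force: [-0.1, -0.8, 6.8]
finger_gap: 0.3
t 26.78 p [686.  -20.9  57.5] gap 0.3 F [-0.1 -0.8  6.8] yaw z -5.0 tooly [-0.001  0.    -1.   ]
d tool(m) [-0.      0.0005 -0.0008]
```

```bash
python3 -m inch '[[0,0.001,0,0,0,0,0],[0,0.0008,0,0,0,0,0],[0,0,0,0,0,0,0],[0,0,0,0,0,0,0],[0,0,0,0,0,0,0]]'; python3 st.py
```

```text
time: 27.2
ee_pos: [686.1, -20.9, 57.1]
orientation: [0.478, -0.478, 0.521, -0.521]
contact_force: [-7.8, 0.6, 20.1]
finger_gap: 0.7
t 27.2 p [686.1 -20.9  57.1] gap 0.7 F [-7.8  0.6 20.1] yaw z -5.0 tooly [-0.  0. -1.]
```

Force rises to 20 N with no further travel: at the stop. Hold briefly, then release.

```bash
python3 -m inch '[[0,0,0,0,0,0,0],[0,0,0,0,0,0,0],[0,0,0,0,0,0,0],[0,0,0,0,0,0,0]]'; python3 -m inch '[[0,-0.005,0,0,0,0,0],[0,-0.015,0,0,0,0,0],[0,-0.035,0,0,0,0,0],[0,-0.04,0,0,0,0,0],[0,-0.03,0,0,0,0,0]]';python3 -m inch '[[0,0,-0.03,0,0,0,0],[0,0,-0.03,0,0,0,0],[0,0,0,0,0,0,0],[0,0,0,0,0,0,0],[0,0,0,0,0,0,0]]'; python3 st.py; python3 look.py s20 side; python3 look.py t20 top; python3 look.py w20 wrist
python3 - <<'E'
from h import *
yaw=np.radians(-5);bx=np.array([np.cos(yaw),np.sin(yaw)]);by=np.array([-np.sin(yaw),np.cos(yaw)])
for n in("w20","t20"):
    Q=np.load(n+".npy").reshape(-1,3)
    u=Q[:,:2]@bx-610.9;v=Q[:,:2]@by-39.6
    m=(np.hypot(u-73.5,v)<10);print(n,"plunger z",np.median(Q[m,2]).round(1))
    for l,b in (("cover",(430,570,20,120)),("bar",(400,585,-150,-70))):
        q=Q[(Q[:,0]>b[0])&(Q[:,0]<b[1])&(Q[:,1]>b[2])&(Q[:,1]<b[3])&(Q[:,2]>5)&(Q[:,2]<30)]
        if len(q): print(l,cv2.minAreaRect(q[:,:2].astype(np.float32)),np.percentile(q[:,2],[5,50,95]).round(1))
E
```

```text
time: 27.53
ee_pos: [686.1, -20.9, 57.1]
orientation: [0.478, -0.478, 0.521, -0.521]
contact_force: [-6.7, 0.5, 19.7]
finger_gap: 0.4
time: 27.95
ee_pos: [685.8, -20.9, 183.3]
orientation: [0.477, -0.478, 0.522, -0.521]
contact_force: [-0.1, -0.3, 0.8]
finger_gap: 0.6
time: 28.37
ee_pos: [626.4, -15.7, 180.6]
orientation: [0.477, -0.478, 0.522, -0.521]
contact_force: [-0.3, -0.1, -0.3]
finger_gap: 0.3
t 28.37 p [626.4 -15.7 180.6] gap 0.3 F [-0.3 -0.1 -0.3] yaw z -5.0 tooly [-0.001  0.    -1.   ]
28.3667 [626.4 -15.7 180.6]
28.4167 [626.6 -15.7 180.3]
28.4667 [626.7 -15.7 180. ]
w20 plunger z 57.1
cover ((541.967529296875, 68.35540008544922), (60.288177490234375, 12.545798301696777), 84.41323852539062) [ 6.7  9.7 11. ]
bar ((546.9376831054688, -115.62718963623047), (26.769001007080078, 54.63094711303711), 84.73514556884766) [ 9.6 11.4 12.6]
t20 plunger z nan
cover ((500.4581604003906, 96.06592559814453), (44.432010650634766, 136.20556640625), 89.87818908691406) [ 5.8 10.1 14.9]
bar ((491.10308837890625, -131.37867736816406), (174.1469268798828, 34.772186279296875), 0.8867542147636414) [ 5.4 15.9 20.8]
  return _methods._mean(a, axis=axis, dtype=dtype,
  ret = ret.dtype.type(ret / rcount)
```

View pics/s20.png

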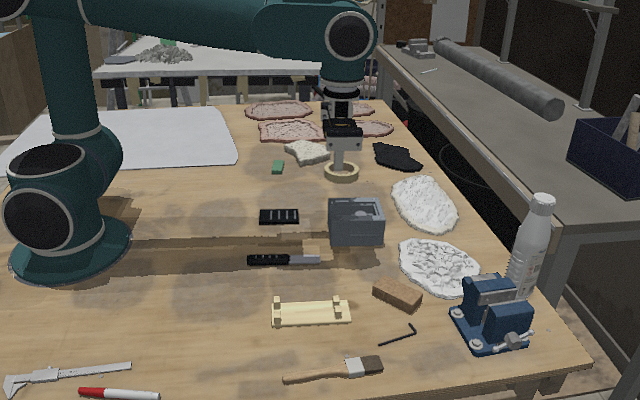

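View pics/t20.png

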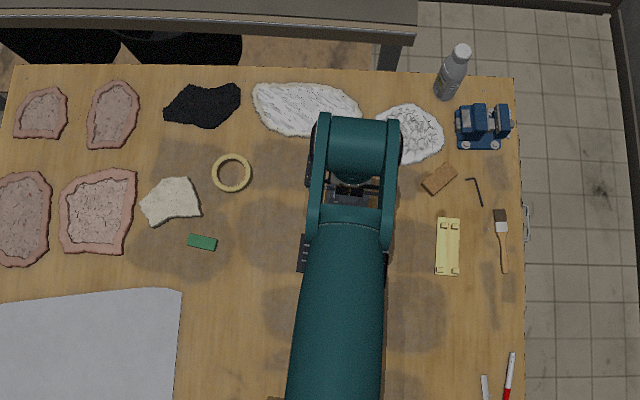

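The final pictures show the bar flat at about (285,260) in the side view and the cover flat at (280,216). The plunger is up (top at 57.1 mm) and the bystanders are in their starting places. Handing in.

```bash
python3 -c "
from rig import bot
print(bot.hand_in(), bot.read_state()['time'])"
```

```text
the job is handed in; nothing more can be done
the job is handed in; nothing more can be done
```

The job is done and handed in at about 28.5 s of the 72 s allowed; the hand-in gave no verdict.

- **Bar out of the rack:** I lifted it, leaned it over so it fell flat on the table, let go, and took it again across its flat width.
- **Levering the cover:** With the tip 48 mm in the notch and the bar pitched about 16°, the front end did not pop as described. The back of the cover rose instead while the catch held the front. Sliding the bar about 7 mm further in moved the cover back off the catch and the front end came up. By depth image its lower front edge was then about 77 mm up, against the 70 mm needed. The fingers were not on the cover.
- **Before gripping the cover:** I pushed it to about 13 mm behind its seat, because its front end had dropped back to the ledge, about 65 mm high. Within 10 mm of the seat it would still have counted as snapped in.
- **Bar and cover laid down:** The bar was put back flat. The cover was lifted off and laid flat about 200 mm from the box centre.
- **Plunger:** I pressed it until the force rose to 20 N with no further travel, held it there, and released it.

**Last checks:** The plunger top is at 57.1 mm, so it is up. The bar and cover were measured flat right after release and look unmoved in the last picture. The sanding block, wax bar and tape roll look unmoved, and the robot touches nothing. The final top view was mostly blocked by the arm, so its bar, cover and plunger numbers were unusable. I relied on the wrist and side cameras.

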